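Store the calibration standards in purged flip-cap tubes

ROBOT

A 6-joint arm with a two-finger parallel gripper is mounted at the origin on the work surface. World frame = base frame: x ahead of the robot, y to its left, z up, the work surface at z = 0. Lengths are in m, angles in degrees, forces in N, time in s.
With the tool pointing down it reaches from about 0.4 to 0.825 m from the base axis. Payload 7 kg.
Tool frame: the origin (TCP) lies on the centre line of the jaws, within the pads' length; the fingertips stand 19 mm ahead of it and the grasp point (between the pads) is the TCP (r.tips_ahead is the distance from the TCP to the fingertips, in m); z points along the fingers, y is the line along which they close (so a half turn about z gives the same grasp; the last joint's range is limited). The gripper opens to 88 mm and grips with 3 to 60 N. Pads are 19 mm wide; open, the fingers measure 130 mm over their backs; the gripper's body (78 mm by 193 mm) begins 47 mm behind the grasp point.
Start: joints at [-53.165, 20.546, 0.682, 0, -70.136, -16.507], TCP at [0.234, -0.633, 0.246] pointing down, gripper open.
Joint ranges: [-176.03, 176.03], [-82.01, 121.73], [-58.28, 71.71], [-173.87, 95.51], [-174.79, -0.11], [-173.66, 173.66]. Speed limits (degrees/s): [136.94, 136.94, 172.46, 180, 180, 180].

INTERFACE

Orientations are given as [roll, pitch, yaw] about the fixed x, y, z axes, in that order (R = Rz(yaw) Ry(pitch) Rx(roll)).
In Python, from plant import r, viewer, close_job gives the robot as it stands. The module is installed in compiled form; this text tells all that it offers.
- The arm moves only by the tool arm_command, never from a script. Its arguments are lists of equal length, an entry for each row: "travel": the shift along the world's x, y, z scaled (see below), a list of three; "delta_rot": the turn, a rotation vector about the world's x, y, z scaled (see below), a list of three. In form: {"travel": [[dx, dy, dz], ...], "delta_rot": [[rx, ry, rz], ...]}. A call has 1 to 20 rows; each row is the pose to reach, as a shift and turn from the pose commanded when the call began; what a row does not reach only later rows make up. The controller multiplies each number of a shift by 0.5 m and each number of a turn by 90 degrees. A row lasts 1/8 s, in which the tool goes at most 62.5 mm and 10.7 degrees, less where a joint would pass 70% of its speed; a pose out of reach is approached as far as the arm can. A call with a number of a shift or a turn outside -1 to 1 is refused whole. A call with a gripper value outside its range is refused whole. "grip" is the opening, from 0 (shut) to 1 (fully open), set as the call begins (left out, the last holds). The fingers move at their own pace and stop on an object; "newtons" is the grip in N (left out, the last holds). Time passes only in rows, so rows that repeat a pose let the fingers close. It gives the time, the measured TCP pose, the force, the opening and the grip force at its end, in the units of the state.
- r.get_state(): the state, without advancing time (a new reading comes with each control period).
- viewer.capture(name): name is "scene" or "side" or "wrist"; returns a dict with "img" (400x640x3 uint8, red, green, blue), "camera_matrix" (3x3 intrinsics, pixels), "R" (3x3) and "t" (3): a world point X has camera coordinates R X + t; the wrist camera has in their place "mount" (4x4, takes a point from camera to tool coordinates, whose origin is the TCP and whose axes are the flange's). Camera axes: x right, y down, z forward; pixel columns grow to the right and rows downward; lengths in m; the calibration is good to about 2 mm. A picture is of the moment at which its call begins: read the wrist's pose just before it. There is no depth.
- close_job(): hands the job in; it is judged then, once.
The state is a dict: "time_s": time; "joints": joint angles; "qd": joint speeds; "joint_torque": joint torques, N m; "tcp_pos": TCP position; "eef_rot": TCP orientation; "contact_force": force on the tool from outside, world axes, zero at the start; "moment": the same for the moment, N m; "gripper_width": finger opening in m; "gripper_force": force on a finger pad.
Only numpy, scipy, OpenCV 4.12 (cv2) and the standard library are available. Lean on these libraries where they do the work, as an engineer would, in place of code of your own. Each camera call takes 0.05 s, during which the arm holds its last target. There are 200 camera calls.

TASK

Put away the calibration standards standing on the bench for dry storage: flick open a tube's cap for each one and stand it in, one to a tube, foot down. With those caps still wide open, press the blue key and then the yellow key on the purge controller, then press all three caps of the rack fully shut, and last press the green key. Press the keys one at a time and fully down, never press the red stop key, and leave everything else on the bench where it is.

Things in the scene. Friction and masses are not known exactly. Their poses are not given: they have to be found in the camera images.
- mouth_a (a point): centre of the mouth (rim, 110 mm above the bench) of the left (+y of the rack) tube of the blue fixed rack, tubes 90 mm apart along y; the tube is clear, 52 mm inside, 60 mm outside, 74 mm deep inside. Axes are the rack's: x away from the robot side, z up. The cap's hinge line is parallel to y, at x = +34 mm, z = +5 mm from this point
- cap_a (a joint): angle of that tube's cap, rad: 0 fully shut, grows as its front swings up and back over the hinge, 2.2 at most; stays where left. White disc 62 mm across, top 9 mm above the rim when shut; an orange thumb lip juts from its front (-x) edge: 24 mm long, 16 mm wide (along y), 10 mm thick, its middle 76 mm from the hinge line, level with it when shut; can be pinched across its width from above
- mouth_b (a point): centre of the mouth (rim, 110 mm above the bench) of the middle tube of the blue fixed rack, tubes 90 mm apart along y; the tube is clear, 52 mm inside, 60 mm outside, 74 mm deep inside. Axes are the rack's: x away from the robot side, z up. The cap's hinge line is parallel to y, at x = +34 mm, z = +5 mm from this point
- cap_b (a joint): angle of that tube's cap, rad: 0 fully shut, grows as its front swings up and back over the hinge, 2.2 at most; stays where left. White disc 62 mm across, top 9 mm above the rim when shut; an orange thumb lip juts from its front (-x) edge: 24 mm long, 16 mm wide (along y), 10 mm thick, its middle 76 mm from the hinge line, level with it when shut; can be pinched across its width from above
- mouth_c (a point): centre of the mouth (rim, 110 mm above the bench) of the right (-y of the rack) tube of the blue fixed rack, tubes 90 mm apart along y; the tube is clear, 52 mm inside, 60 mm outside, 74 mm deep inside. Axes are the rack's: x away from the robot side, z up. The cap's hinge line is parallel to y, at x = +34 mm, z = +5 mm from this point
- cap_c (a joint): angle of that tube's cap, rad: 0 fully shut, grows as its front swings up and back over the hinge, 2.2 at most; stays where left. White disc 62 mm across, top 9 mm above the rim when shut; an orange thumb lip juts from its front (-x) edge: 24 mm long, 16 mm wide (along y), 10 mm thick, its middle 76 mm from the hinge line, level with it when shut; can be pinched across its width from above
- std_red: calibration standard with a red band, standing loose on the bench, 72 mm tall: brass foot 40 mm across and 16 mm high, steel barrel 26 mm across above; origin at the centre of its underside, z up its axis; may be absent
- std_violet: calibration standard with a violet band, standing loose on the bench, 72 mm tall: brass foot 40 mm across and 16 mm high, steel barrel 26 mm across above; origin at the centre of its underside, z up its axis; may be absent
- std_black: calibration standard with a black band, standing loose on the bench, 72 mm tall: brass foot 40 mm across and 16 mm high, steel barrel 26 mm across above; origin at the centre of its underside, z up its axis; may be absent
- key_blue_top (a point): centre of the top of the blue key (round, 30 mm across, about 63 mm above the bench, pressed straight down), one of a row of four keys 60 mm apart, in varying order, on the grey purge controller (fixed box 100 x 270 mm, 45 mm high)
- key_blue (a joint): travel of the blue key in m: 0 up, 0.006 fully down, springs back; about 4 N to bring it down; counts as pressed from 0.0045
- key_yellow_top (a point): centre of the top of the yellow key (round, 30 mm across, about 63 mm above the bench, pressed straight down), one of a row of four keys 60 mm apart, in varying order, on the grey purge controller (fixed box 100 x 270 mm, 45 mm high)
- key_yellow (a joint): travel of the yellow key in m: 0 up, 0.006 fully down, springs back; about 4 N to bring it down; counts as pressed from 0.0045
- key_green_top (a point): centre of the top of the green key (round, 30 mm across, about 63 mm above the bench, pressed straight down), one of a row of four keys 60 mm apart, in varying order, on the grey purge controller (fixed box 100 x 270 mm, 45 mm high)
- key_green (a joint): travel of the green key in m: 0 up, 0.006 fully down, springs back; about 4 N to bring it down; counts as pressed from 0.0045
- key_red_top (a point): centre of the top of the red key (round, 30 mm across, about 63 mm above the bench, pressed straight down), one of a row of four keys 60 mm apart, in varying order, on the grey purge controller (fixed box 100 x 270 mm, 45 mm high)
- key_red (a joint): travel of the red key in m: 0 up, 0.006 fully down, springs back; about 4 N to bring it down; counts as pressed from 0.0045
- torque_wrench: torque wrench, 160 mm long, lying; bystander, leave where it is; origin at its underside's centre
- marker: blue marker pen, 120 mm long, lying; bystander, leave where it is; origin at its underside's centre
- solvent: amber solvent bottle, 60 mm across, 130 mm tall; bystander, leave where it is; origin at its underside's centre
- swabs: white jar of swabs, 60 mm across, 80 mm tall; bystander, leave where it is; origin at its underside's centre
- cal_case: black hard case, 130 x 170 x 50 mm; bystander, leave where it is; origin at its underside's centre
- fixture: black test fixture with brass connectors, 90 x 100 x 34 mm; bystander, leave where it is; origin at its underside's centre
- parts_tray: shallow grey tray, 100 x 100 x 30 mm; bystander, leave where it is; origin at its underside's centre
Mind the look-alikes: they are no part of the job. Leave any brown or pink look-alike of the std_red alone.

How it is judged (in metres and radians):
On the way, in this order (a step that is already met when the one before it is completed fails the run):
1. every standard stands foot down in a tube of its own whose cap is wide open (over 1.4 rad) (((horizontal distance between std_red and mouth_a below 0.018 m and z of std_red in the frame of mouth_a below -0.066 m and angle between std_red's own z axis and vertical below 0.3 rad and value of joint cap_a above 1.4 rad) or (horizontal distance between std_red and mouth_b below 0.018 m and z of std_red in the frame of mouth_b below -0.066 m and angle between std_red's own z axis and vertical below 0.3 rad and value of joint cap_b above 1.4 rad) or (horizontal distance between std_red and mouth_c below 0.018 m and z of std_red in the frame of mouth_c below -0.066 m and angle between std_red's own z axis and vertical below 0.3 rad and value of joint cap_c above 1.4 rad)) and ((horizontal distance between std_violet and mouth_a below 0.018 m and z of std_violet in the frame of mouth_a below -0.066 m and angle between std_violet's own z axis and vertical below 0.3 rad and value of joint cap_a above 1.4 rad) or (horizontal distance between std_violet and mouth_b below 0.018 m and z of std_violet in the frame of mouth_b below -0.066 m and angle between std_violet's own z axis and vertical below 0.3 rad and value of joint cap_b above 1.4 rad) or (horizontal distance between std_violet and mouth_c below 0.018 m and z of std_violet in the frame of mouth_c below -0.066 m and angle between std_violet's own z axis and vertical below 0.3 rad and value of joint cap_c above 1.4 rad)) and ((horizontal distance between std_black and mouth_a below 0.018 m and z of std_black in the frame of mouth_a below -0.066 m and angle between std_black's own z axis and vertical below 0.3 rad and value of joint cap_a above 1.4 rad) or (horizontal distance between std_black and mouth_b below 0.018 m and z of std_black in the frame of mouth_b below -0.066 m and angle between std_black's own z axis and vertical below 0.3 rad and value of joint cap_b above 1.4 rad) or (horizontal distance between std_black and mouth_c below 0.018 m and z of std_black in the frame of mouth_c below -0.066 m and angle between std_black's own z axis and vertical below 0.3 rad and value of joint cap_c above 1.4 rad))), for 0.2 s.
2. the blue key alone is pressed while the filled tubes are open (all of step 1 and value of joint key_blue above 0.0045 m and value of joint each of key_yellow, key_green, key_red below 0.002 m), for 0.02 s.
3. then the yellow key alone is pressed while the filled tubes are open (all of step 1 and value of joint each of key_blue, key_green, key_red below 0.002 m and value of joint key_yellow above 0.0045 m), for 0.02 s.
4. then all three caps are fully shut over the stored standards (((horizontal distance between std_red and mouth_a below 0.018 m and z of std_red in the frame of mouth_a below -0.066 m and angle between std_red's own z axis and vertical below 0.3 rad) or (horizontal distance between std_red and mouth_b below 0.018 m and z of std_red in the frame of mouth_b below -0.066 m and angle between std_red's own z axis and vertical below 0.3 rad) or (horizontal distance between std_red and mouth_c below 0.018 m and z of std_red in the frame of mouth_c below -0.066 m and angle between std_red's own z axis and vertical below 0.3 rad)) and ((horizontal distance between std_violet and mouth_a below 0.018 m and z of std_violet in the frame of mouth_a below -0.066 m and angle between std_violet's own z axis and vertical below 0.3 rad) or (horizontal distance between std_violet and mouth_b below 0.018 m and z of std_violet in the frame of mouth_b below -0.066 m and angle between std_violet's own z axis and vertical below 0.3 rad) or (horizontal distance between std_violet and mouth_c below 0.018 m and z of std_violet in the frame of mouth_c below -0.066 m and angle between std_violet's own z axis and vertical below 0.3 rad)) and ((horizontal distance between std_black and mouth_a below 0.018 m and z of std_black in the frame of mouth_a below -0.066 m and angle between std_black's own z axis and vertical below 0.3 rad) or (horizontal distance between std_black and mouth_b below 0.018 m and z of std_black in the frame of mouth_b below -0.066 m and angle between std_black's own z axis and vertical below 0.3 rad) or (horizontal distance between std_black and mouth_c below 0.018 m and z of std_black in the frame of mouth_c below -0.066 m and angle between std_black's own z axis and vertical below 0.3 rad)) and value of joint each of cap_a, cap_b, cap_c below 0.05 rad), for 0.2 s.
5. then the green key alone is pressed with all caps shut (all of step 4 and value of joint each of key_blue, key_yellow, key_red below 0.002 m and value of joint key_green above 0.0045 m), for 0.02 s.
At the end, for the whole second after the job is handed in: every standard stands at rest on the floor of a tube, upright within 0.3 rad and within 18 mm of the tube's axis; all three caps are shut (under 0.05 rad); all keys are up (all of step 4 and value of joint each of key_blue, key_yellow, key_green, key_red below 0.002 m and linear speed of each of std_red, std_violet, std_black below 0.02 m/s); the robot touches nothing.
It fails at once if the red stop key is pressed (value of joint key_red above 0.002 m).
It fails at once if a bystander is moved more than 40 mm (distance of any of torque_wrench, marker, solvent, swabs, cal_case, fixture, parts_tray from where it was at the start of the episode above 0.04 m).
Of std_red, std_violet, std_black only 2 to 3 are there at a start; the rules pass over those that are not, and their reading is None.
At some moment in a run one of std_red, std_violet, std_black may be knocked a few centimetres aside while the robot is not near it.
It also fails if it takes over 210 s, if anything falls off the work surface, if the arm or the gripper's body presses on something with over 40 N, if the wrist force passes 120 N, or if a joint passes its speed limit or range.

## Working session

There is one attempt and no reset: what is moved stays moved. The work goes in short steps, Python scripts to look and compute and a tool call to move; the robot and the scene stay as the last step left them, time stands still between calls to the robot, and variables do not carry over. Pictures are saved under pics/ and viewed, at most 14 in all, crops included, and the job is handed in when it is done.

Besides the shell and the picture viewer there is one more tool, called as name(argument=value, ...) on one line, values as JSON. arm_command: Moves the arm, as the interface text tells. Shifts and turns lie within -1 to 1; 1 stands for 0.5 m of shift or 90 degrees of turn. Its arguments: {"type":"object","properties":{"travel":{"type":"array"},"delta_rot":{"type":"array"},"grip":{"type":"number"},"newtons":{"type":"number"}},"required":["travel","delta_rot"]}

```bash
mkdir -p pics; cat > h.py <<'E'
import numpy as np, cv2
from plant import r, viewer, close_job
def snap(cam,name=None):
    s=r.get_state(); c=viewer.capture(cam); c['s']=s
    if name: cv2.imwrite(f'pics/{name}.png',c['img'][:,:,::-1])
    return c
E
python3 - <<'E'
from h import *
import pickle
for n in('scene','side','wrist'):
    c=snap(n,n+'0'); pickle.dump(c,open(f'{n}0.pkl','wb'))
    print(n,{k:np.round(v,3).tolist() for k,v in c.items() if k not in('img','s')})
print(c['s'])
E
```

```text
scene {'camera_matrix': [[405.358, 0.0, 319.79], [0.0, 405.358, 198.743], [0.0, 0.0, 1.0]], 'R': [[-0.722, 0.692, -0.009], [0.534, 0.548, -0.644], [-0.441, -0.469, -0.765]], 't': [0.387, -0.225, 1.458]}
side {'camera_matrix': [[424.104, 0.0, 315.268], [0.0, 424.104, 204.604], [0.0, 0.0, 1.0]], 'R': [[0.802, -0.598, -0.021], [-0.316, -0.393, -0.863], [0.507, 0.699, -0.504]], 't': [-0.426, 0.238, 1.091]}
wrist {'camera_matrix': [[282.803, 0.0, 318.021], [0.0, 282.803, 199.047], [0.0, 0.0, 1.0]], 'mount': [[-0.0, -0.964, -0.267, 0.071], [1.0, 0.0, -0.001, -0.0], [0.001, -0.267, 0.964, -0.139], [0.0, 0.0, 0.0, 1.0]]}
{'time_s': 0.1, 'joints': array([-5.31631814e+01,  2.05892582e+01,  6.39266729e-01, -1.81297368e-02,
       -7.01382428e+01, -1.65074168e+01]), 'qd': array([-0.112383  , -0.17225212,  0.07201212,  0.05973683,  0.07587918,
        0.07398378]), 'joint_torque': array([-2.53027523e-03, -5.84164667e+01,  2.93752438e+01,  7.01559439e+00,
        1.02161805e-02, -3.30027137e-05]), 'tcp_pos': array([ 0.2343414 , -0.63256606,  0.24469524]), 'eef_rot': array([ 1.79910559e+02, -8.73172561e-03, -1.59676764e+02]), 'contact_force': array([0.25833981, 0.91939234, 0.9080713 ]), 'moment': array([-0.01385602, -0.02426234, -0.01330685]), 'gripper_force': 0.0, 'gripper_width': 0.08787277106035722}
```

View pics/scene0.png

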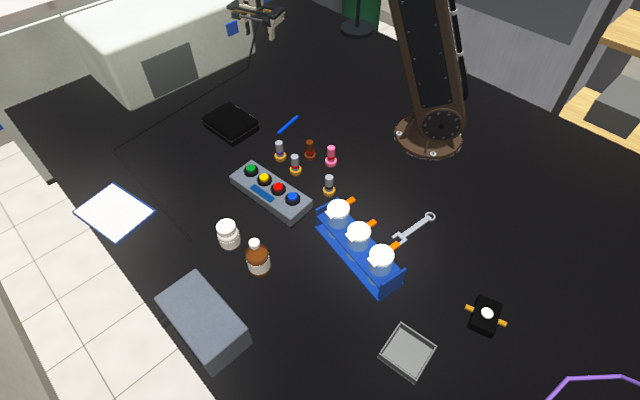

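View pics/side0.png

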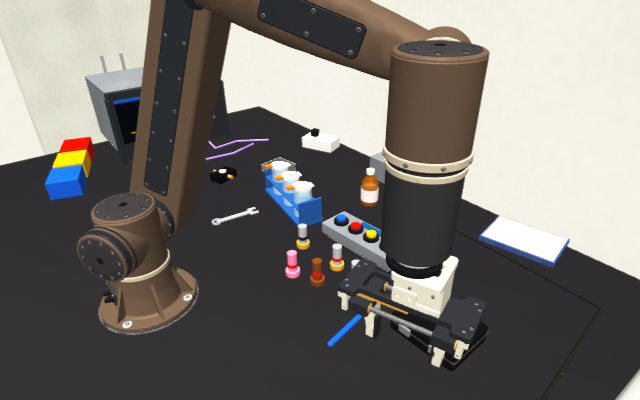

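The scene view shows the rack (caps at about (338,210), (359,233), (381,257), with the orange lips toward the robot). The controller keys are green (251,169), yellow (264,179), red (278,188) and blue (293,198). Candidates for standards: grey ones at (280,150), (295,164) and (329,185). The look-alikes are brown (310,149) and pink (331,155). A close crop will check the choice.

```bash
python3 - <<'E'
from h import *
import pickle
c=pickle.load(open('scene0.pkl','rb'))
im=c['img'][120:310,220:450]
cv2.imwrite('pics/crop0.png',cv2.resize(im[:,:,::-1],None,fx=3.15,fy=3.15,interpolation=cv2.INTER_CUBIC))
K,R,t=c['camera_matrix'],c['R'],c['t']
def at(u,v,z):
    d=R.T@np.linalg.inv(K)@[u,v,1]; o=-R.T@t; return np.round(o+d*(z-o[2])/d[2],3)
for n,u,v,z in [('g',251,168,.063),('y',264,178,.063),('r',278,188,.063),('b',293,197,.063),('s1',280,158,.008),('s2',295,171,.008),('s3',329,191,.008),('br',310,156,.008),('pk',331,162,.008),('c1',338,208,.119),('c2',359,232,.119),('c3',381,256,.119),('l1',349,201,.115),('l3',394,244,.115),('marker1',279,131,.01),('m2',298,117,.01),('case',231,120,.05),('wr',400,238,0),('wr2',431,216,0),('bot',256,242,.13),('sw',226,222,.08)]: print(n,at(u,v,z))
E
```

```text
g [ 0.585 -0.261  0.063]
y [ 0.583 -0.199  0.063]
r [ 0.578 -0.137  0.063]
b [ 0.57  -0.079  0.063]
s1 [ 0.457 -0.278  0.008]
s2 [ 0.462 -0.197  0.008]
s3 [ 0.443 -0.056  0.008]
br [ 0.378 -0.214  0.008]
pk [ 0.347 -0.143  0.008]
c1 [0.537 0.073 0.119]
c2 [0.555 0.166 0.119]
c3 [0.569 0.253 0.119]
l1 [0.496 0.075 0.115]
l3 [0.517 0.251 0.115]
marker1 [ 0.371 -0.386  0.01 ]
m2 [ 0.269 -0.397  0.01 ]
case [ 0.483 -0.514  0.05 ]
wr [ 0.418  0.211 -0.   ]
wr2 [0.288 0.226 0.   ]
bot [0.768 0.013 0.13 ]
sw [ 0.771 -0.129  0.08 ]
```

View pics/crop0.png

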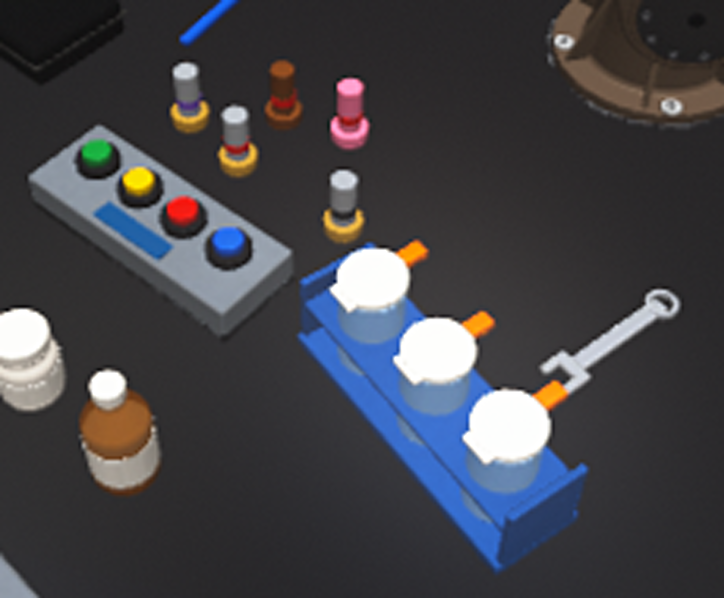

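The crop confirms all three standards are there: violet at crop (187,100), red at (237,145) and black at (344,210). The brown (282,95) and pink (350,110) ones are look-alikes. Next I move to a look pose with the tool squared to the rack.

arm_command(travel=[[0.1,0.24,0.16],[0.2,0.48,0.16],[0.3,0.72,0.16],[0.4,0.96,0.16],[0.4,0.96,0.16],[0.4,0.96,0.16],[0.4,0.96,0.16],[0.4,0.96,0.16],[0.4,0.96,0.16],[0.4,0.96,0.16],[0.4,0.96,0.16],[0.4,0.96,0.16],[0.4,0.96,0.16]], delta_rot=[[0,0,-0.1],[0,0,-0.2],[0,0,-0.3],[0,0,-0.337],[0,0,-0.337],[0,0,-0.337],[0,0,-0.337],[0,0,-0.337],[0,0,-0.337],[0,0,-0.337],[0,0,-0.337],[0,0,-0.337],[0,0,-0.337]])

```text
time_s: 1.78
tcp_pos: [0.4341, -0.1537, 0.3255]
eef_rot: [-180.0, -0.0, 169.9]
contact_force: [-0.1, 0.4, 0.1]
gripper_width: 0.0878
gripper_force: 0.0
```

```bash
cat >> h.py <<'E'
from scipy.spatial.transform import Rotation as Ro
def cams(c):
    "camera centre and world rays function"
    K=c['camera_matrix']
    if 'mount' in c:
        Rt=Ro.from_euler('xyz',c['s']['eef_rot'],degrees=True).as_matrix(); M=c['mount']
        return c['s']['tcp_pos']+Rt@M[:3,3], Rt@M[:3,:3], K
    return -c['R'].T@c['t'], c['R'].T, K
def at(c,u,v,z):
    o,Rw,K=cams(c); d=Rw@np.linalg.inv(K)@[u,v,1]; return np.round(o+d*(z-o[2])/d[2],4)
def px(c,X):
    o,Rw,K=cams(c); p=K@(Rw.T@(np.asarray(X)-o)); return np.round(p[:2]/p[2],1)
E
python3 - <<'E'
from h import *
import pickle
c=snap('wrist','w1'); pickle.dump(c,open('w1.pkl','wb'))
s=c['s']; print(s['tcp_pos'],s['eef_rot'],s['joints'],s['time_s'])
E
```

```text
[ 0.43413176 -0.15369918  0.3254665 ] [-1.79996265e+02 -1.42052172e-02  1.69913280e+02] [ 5.11597003e+00 -2.88584890e+00 -1.72649920e+01 -1.25130181e-04
 -7.56355443e+01 -1.05202659e+02] 1.775
```

View pics/w1.png

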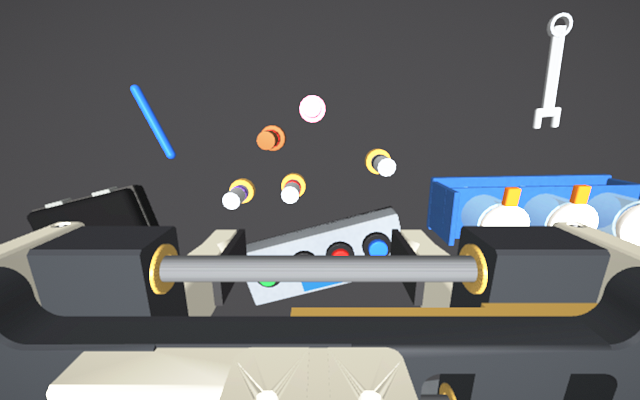

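The wrist view shows standard tops at violet (231,201), red (290,196) and black (387,167), and the first two orange lips at (512,195) and (581,195). The gripper hides the image below row 255. I move over the rack for a precise fix.

arm_command(travel=[[-0.088,0.63,0.03],[-0.088,0.63,0.03],[-0.088,0.63,0.03],[-0.088,0.63,0.03],[-0.088,0.63,0.03],[-0.088,0.63,0.03],[-0.088,0.63,0.03],[-0.088,0.63,0.03],[-0.088,0.63,0.03]], delta_rot=[[0,0,0],[0,0,0],[0,0,0],[0,0,0],[0,0,0],[0,0,0],[0,0,0],[0,0,0],[0,0,0]])

```text
time_s: 2.95
tcp_pos: [0.3908, 0.1609, 0.3406]
eef_rot: [180.0, 0.0, 169.9]
contact_force: [0.2, 0.5, -0.3]
gripper_width: 0.0876
gripper_force: 0.0
```

```bash
cat >> h.py <<'E'
def blobs(c,lo,hi,amin=30,roi=None):
    h=cv2.cvtColor(c['img'],cv2.COLOR_RGB2HSV); m=cv2.inRange(h,np.array(lo),np.array(hi))
    n,l,st,ce=cv2.connectedComponentsWithStats(m)
    return [(np.round(ce[i],1),st[i].tolist()) for i in range(1,n) if st[i][4]>=amin]
E
python3 - <<'E'
from h import *
import pickle
c=snap('wrist','w2'); pickle.dump(c,open('w2.pkl','wb'))
s=c['s']; print(s['tcp_pos'],s['eef_rot'],s['time_s'])
print('orange');[print(a,b,at(c,*a,.12)) for a,b in blobs(c,(5,150,120),(20,255,255))]
print('white');[print(a,b,at(c,*a,.119)) for a,b in blobs(c,(0,0,225),(180,40,255),100)]
c=pickle.load(open('w1.pkl','rb'))
print('w1 std tops');[print(a,b,at(c,*a,.072)) for a,b in blobs(c,(0,0,200),(180,40,255),60)]
print('foot');[print(a,b,at(c,*a,.012)) for a,b in blobs(c,(10,150,120),(28,255,255),20)]
for n,lo,hi in(('g',(45,120,60),(80,255,255)),('r',(0,170,100),(4,255,255)),('b',(105,150,60),(120,255,255))):
    [print(n,a,b,at(c,*a,.063)) for a,b in blobs(c,lo,hi,40)]
E
```

```text
[0.3907584  0.16085902 0.34060473] [1.79994373e+02 6.92938088e-03 1.69873614e+02] 2.95
orange
[101.3 194.5] [87, 185, 24, 22, 199] [ 0.3625 -0.1242  0.12  ]
[ 70.6 205.5] [62, 197, 18, 17, 218] [ 0.3697 -0.1701  0.12  ]
[206.4 208.3] [198, 205, 15, 10, 32] [0.4052 0.0067 0.12  ]
white
[348.8 138.6] [338, 87, 24, 100, 1210] [0.3486 0.207  0.119 ]
[134.2 169.5] [121, 159, 22, 24, 178] [ 0.3385 -0.0707  0.119 ]
[541.  170.5] [532, 162, 19, 18, 280] [0.4319 0.4446 0.119 ]
[105.8 177.3] [97, 169, 18, 17, 231] [ 0.3418 -0.1105  0.119 ]
[184.1 228.5] [176, 221, 17, 16, 215] [ 0.4279 -0.0318  0.119 ]
[596.9 233.4] [560, 222, 77, 25, 382] [0.5341 0.5226 0.119 ]
[ 33.2 235.5] [0, 226, 61, 23, 272] [ 0.4014 -0.2392  0.119 ]
[213.7 243. ] [189, 230, 46, 25, 593] [0.4558 0.0021 0.119 ]
[422. 243.] [402, 230, 46, 25, 606] [0.5064 0.2859 0.119 ]
[276.5 292. ] [255, 281, 44, 27, 941] [0.5467 0.0711 0.119 ]
[338.6 291.5] [317, 281, 44, 26, 881] [0.5618 0.1603 0.119 ]
[394.8 292.6] [380, 281, 31, 25, 593] [0.5779 0.2406 0.119 ]
[222.8 308.9] [211, 298, 22, 18, 206] [ 0.5607 -0.0136  0.119 ]
[239.  373
[... 950 characters left out ...]

[235.9 374.7] [46, 348, 371, 52, 17515] [ 0.7583 -0.3572  0.072 ]
foot
[282.6 137.3] [279, 128, 6, 21, 23] [ 0.3788 -0.2008  0.012 ]
[248.3 182.7] [240, 179, 14, 12, 27] [ 0.44   -0.2712  0.012 ]
[579.7 193.7] [570, 185, 21, 19, 298] [0.5539 0.2631 0.012 ]
[510.8 196.4] [502, 188, 19, 18, 273] [0.5387 0.1512 0.012 ]
[434.5 308. ] [420, 308, 30, 1, 30] [0.732  0.0125 0.012 ]
g [267.3 283.5] [260, 282, 15, 5, 55] [ 0.5978 -0.2662  0.063 ]
r [340.2 252.4] [332, 249, 17, 7, 85] [ 0.5642 -0.1424  0.063 ]
b [153.7 121. ] [130, 84, 46, 75, 396] [ 0.3248 -0.3634  0.063 ]
b [506.1 194.2] [427, 174, 213, 72, 5045] [0.5144 0.1115 0.063 ]
b [376.5 245.9] [368, 239, 20, 17, 91] [ 0.5631 -0.0855  0.063 ]
```

View pics/w2.png

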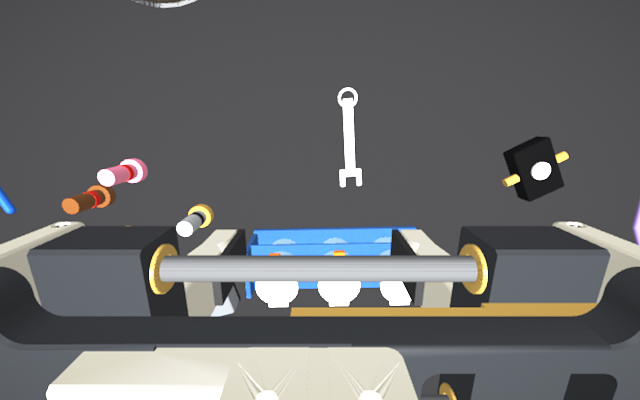

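```bash
python3 - <<'E'
from h import *
import pickle
w1=pickle.load(open('w1.pkl','rb'));w2=pickle.load(open('w2.pkl','rb'));s0=pickle.load(open('scene0.pkl','rb'));d0=pickle.load(open('side0.pkl','rb'))
for u,v in((510.8,196.4),(579.7,193.7)): print('w1 lip',at(w1,u,v,.118))
for nm,c in(('scene',s0),('side',d0)):
    for a,b in blobs(c,(5,150,150),(20,255,255),8): print(nm,'lip',a,b,at(c,*a,.118))
    for n,lo,hi,z in(('g',(45,120,60),(80,255,255),.062),('y',(22,150,150),(32,255,255),.062),('r',(0,170,100),(5,255,255),.062),('b',(105,150,60),(120,255,255),.062)):
        [print(nm,n,a,b,at(c,*a,z)) for a,b in blobs(c,lo,hi,25) if b[4]<400]
# cap top ellipse in scene: white blobs
for a,b in blobs(s0,(0,0,225),(180,25,255),100): print('scene white',a,b,at(s0,*a,.119))
im=w1['img'][150:260,420:640]; cv2.imwrite('pics/w1c.png',cv2.resize(im[:,:,::-1],None,fx=3.6,fy=3.6,interpolation=cv2.INTER_CUBIC))
E
```

```text
w1 lip [0.4978 0.0828 0.118 ]
w1 lip [0.5094 0.1684 0.118 ]
scene lip [280.2 157.6] [275, 156, 11, 4, 18] [ 0.5226 -0.1862  0.118 ]
scene lip [295.1 171.2] [291, 167, 10, 7, 24] [ 0.5281 -0.1121  0.118 ]
scene lip [328.7 190.8] [323, 187, 12, 8, 34] [0.5112 0.0109 0.118 ]
scene lip [350.7 199.9] [346, 196, 10, 9, 47] [0.4913 0.0768 0.118 ]
scene lip [371.8 222.4] [367, 219, 10, 8, 52] [0.5076 0.1684 0.118 ]
scene lip [394.5 244.9] [389, 241, 11, 9, 59] [0.5197 0.2548 0.118 ]
scene lip [257.  254.6] [248, 248, 19, 13, 164] [0.7859 0.0365 0.118 ]
scene lip [468.4 307.5] [465, 304, 9, 7, 22] [0.5311 0.4772 0.118 ]
scene lip [501.6 322.6] [498, 319, 9, 7, 20] [0.5094 0.5471 0.118 ]
scene g [350.6   8.8] [345, 0, 11, 19, 170] [-0.4229 -0.784   0.062 ]
scene g [369.   10.8] [360, 0, 19, 30, 359] [-0.4704 -0.7073  0.062 ]
scene g [250.4 168.2] [246, 164, 10, 9, 67] [ 0.5865 -0.2627  0.062 ]
scene y [263.5 176.9] [259, 173, 10, 9, 63] [ 0.5805 -0.2046  0.062 ]
scene r [277.6 186.6] [273, 183, 10, 9, 69] [ 0.5752 -0.1433  0.062 ]
scene b [231.9  27.4] [226, 20, 12, 16, 126] [ 0.0955 -1.0409  
[... 1711 characters left out ...]
449] [ 0.7446 -1.8255  0.119 ]
scene white [135.9  19.5] [64, 0, 170, 54, 4810] [ 0.4154 -1.3008  0.119 ]
scene white [28.4 24.7] [0, 14, 60, 22, 118] [ 0.7744 -1.5909  0.119 ]
scene white [386.8  29.7] [379, 22, 17, 17, 168] [-0.3009 -0.462   0.119 ]
scene white [ 80.4 299.6] [0, 141, 215, 259, 26048] [ 1.1521 -0.1496  0.119 ]
scene white [113.2 212.1] [74, 184, 79, 59, 2404] [ 0.9817 -0.3396  0.119 ]
scene white [337.2 208.2] [325, 199, 25, 20, 353] [0.5393 0.072  0.119 ]
scene white [225.1 225.6] [216, 218, 19, 16, 234] [ 0.7911 -0.0915  0.119 ]
scene white [357.8 230.9] [345, 221, 26, 21, 398] [0.5547 0.1618 0.119 ]
scene white [380.5 254.9] [367, 244, 27, 23, 464] [0.5679 0.25   0.119 ]
```

View pics/w1c.png

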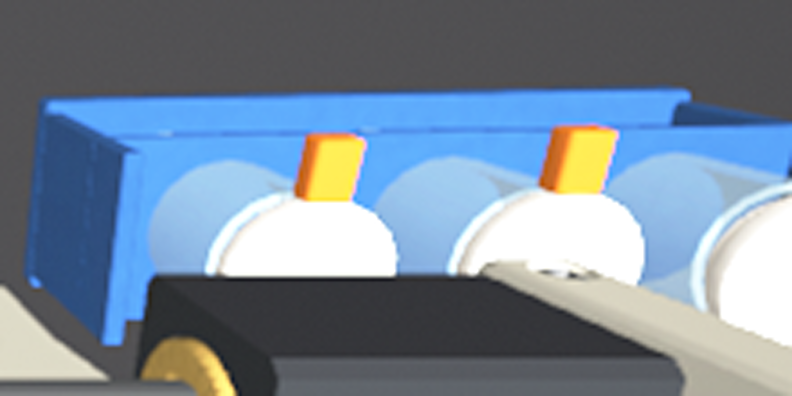

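The crop shows lips a and b cleanly, but the estimates differ by about 4 mm. I take one close look straight above the lips.

arm_command(travel=[[0.2,0.018,-0.2],[0.2,0.018,-0.2],[0.2,0.018,-0.2],[0.2,0.018,-0.2],[0.2,0.018,-0.2],[0.2,0.018,-0.2]], delta_rot=[[0,0,0.012],[0,0,0.012],[0,0,0.012],[0,0,0.012],[0,0,0.012],[0,0,0.012]])

```text
time_s: 3.75
tcp_pos: [0.4903, 0.1714, 0.2423]
eef_rot: [179.9, 0.1, 171.1]
contact_force: [-0.4, 0.2, -1.0]
gripper_width: 0.0875
gripper_force: 0.0
```

```bash
python3 - <<'E'
from h import *
import pickle
c=snap('wrist','w3'); pickle.dump(c,open('w3.pkl','wb'))
s=c['s']; print(s['tcp_pos'],s['eef_rot'],s['time_s'])
[print(a,b,at(c,*a,.12)) for a,b in blobs(c,(5,150,120),(20,255,255))]
E
```

```text
[0.49030847 0.17135973 0.2423242 ] [1.79868040e+02 1.19426291e-01 1.71113032e+02] 3.75
[  8.3 137.4] [0, 120, 17, 32, 265] [ 0.3912 -0.0965  0.12  ]
[546.1 128.3] [542, 123, 9, 10, 37] [0.4583 0.3836 0.12  ]
[150.2 159.6] [141, 152, 17, 23, 83] [0.4304 0.0239 0.12  ]
[ 51.1 186.6] [40, 180, 20, 22, 112] [ 0.4405 -0.0768  0.12  ]
[ 59.  198.5] [52, 188, 12, 19, 34] [ 0.4527 -0.074   0.12  ]
[319.  205.6] [312, 205, 15, 3, 30] [0.4984 0.171  0.12  ]
[229.8 214. ] [217, 206, 19, 23, 85] [0.4934 0.0839 0.12  ]
[408.4 213.7] [403, 207, 19, 22, 94] [0.52   0.2558 0.12  ]
[434.6 308.1] [418, 308, 33, 2, 35] [0.6316 0.2762 0.12  ]
```

View pics/w3.png

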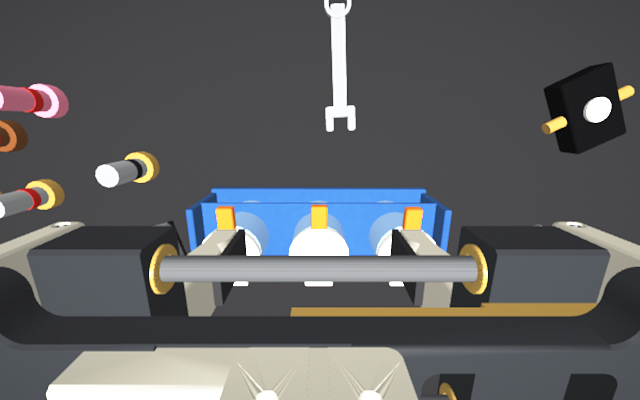

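All three lips show, c at about (226,217), b at (319,217) and a at (413,217). The rack edge is level in the image, so the tool yaw matches the rack.

```bash
python3 - <<'E'
from h import *
import pickle
c=pickle.load(open('w3.pkl','rb'))
h=cv2.cvtColor(c['img'],cv2.COLOR_RGB2HSV)
print(h[217,210:242].tolist()); 
P=[]
for a,b in blobs(c,(10,150,235),(35,255,255),100):
    x,y,w,hh,_=b
    print(a,b,at(c,x+w/2-.5,y+hh/2-.5,.12), at(c,x+w/2-.5,y,.12),at(c,x+w/2-.5,y+hh-1,.12))
e=Ro.from_euler('z',-8.9,degrees=True).as_matrix()
for nm,k in(('a',1),('b',0),('c',-1)):
    pass
E
```

```text
[[106, 165, 250], [106, 165, 250], [106, 164, 249], [106, 165, 249], [106, 167, 250], [106, 182, 255], [167, 44, 255], [27, 185, 255], [26, 177, 255], [26, 175, 255], [26, 174, 255], [26, 174, 255], [26, 174, 255], [26, 174, 255], [26, 174, 255], [26, 174, 255], [26, 174, 255], [26, 175, 255], [26, 175, 255], [26, 173, 255], [25, 176, 255], [23, 182, 255], [17, 198, 255], [12, 214, 203], [12, 196, 168], [123, 39, 185], [104, 94, 239], [104, 89, 233], [104, 89, 232], [105, 89, 231], [105, 90, 232], [105, 90, 232]]
[319.  216.5] [312, 205, 15, 24, 350] [0.5094 0.1693 0.12  ] [0.4978 0.1711 0.12  ] [0.5212 0.1674 0.12  ]
[224.9 217.6] [216, 207, 19, 22, 346] [0.4961 0.0784 0.12  ] [0.4857 0.081  0.12  ] [0.5068 0.0757 0.12  ]
[412.7 217.8] [404, 207, 18, 22, 346] [0.5246 0.2594 0.12  ] [0.5138 0.2602 0.12  ] [0.5356 0.2587 0.12  ]
```

Lip centres are b (0.5094,0.1693), a (0.523,0.258) and c (0.4955,0.080), with rack yaw −8.9°. I pinch lip b.

arm_command(travel=[[0.03,-0.003,-0.1],[0.03,-0.003,-0.1],[0.03,-0.003,-0.1],[0.03,-0.003,-0.1],[0.03,-0.003,-0.14],[0.03,-0.003,-0.17],[0.03,-0.003,-0.2],[0.03,-0.003,-0.22],[0.03,-0.003,-0.234],[0.03,-0.003,-0.234]], delta_rot=[[0,0,0],[0,0,0],[0,0,0],[0,0,0],[0,0,0],[0,0,0],[0,0,0],[0,0,0],[0,0,0],[0,0,0]], grip=0.4)

```text
time_s: 5.05
tcp_pos: [0.5053, 0.1694, 0.1231]
eef_rot: [-180.0, -0.0, 171.1]
contact_force: [0.3, 0.1, -0.2]
gripper_width: 0.0355
gripper_force: 0.0
```

arm_command(travel=[[0,0,0],[0,0,0],[0,0,0],[0,0,0],[0,0,0],[0,0,0]], delta_rot=[[0,0,0],[0,0,0],[0,0,0],[0,0,0],[0,0,0],[0,0,0]], grip=0.0, newtons=12)

```text
time_s: 5.8
tcp_pos: [0.5057, 0.1698, 0.1237]
eef_rot: [180.0, 0.0, 171.1]
contact_force: [-0.1, 1.6, 0.9]
gripper_width: 0.0159
gripper_force: 12.0
```

```bash
python3 - <<'E'
import numpy as np
# arc rows relative to pinch: point 80mm from hinge, rack x axis
ex=np.array([np.cos(np.radians(-8.9)),np.sin(np.radians(-8.9))])
for th in np.linspace(0,2.0,14)[1:]:
    d=.080*(1-np.cos(th)); z=.080*np.sin(th)
    print([round(float(v),3) for v in (d*ex[0]/.5,d*ex[1]/.5,z/.5)],end=', ')
E
```

```text
[0.002, -0.0, 0.025], [0.007, -0.001, 0.048], [0.017, -0.003, 0.071], [0.029, -0.005, 0.092], [0.045, -0.007, 0.111], [0.063, -0.01, 0.128], [0.083, -0.013, 0.141], [0.105, -0.016, 0.151], [0.129, -0.02, 0.157], [0.153, -0.024, 0.16], [0.177, -0.028, 0.159], [0.201, -0.031, 0.154], [0.224, -0.035, 0.145],
```

Pinched: the opening reads 15.9 mm and matches the lip. Now swing the cap open.

arm_command(travel=[[0.002,0,0.025],[0.007,-0.001,0.048],[0.017,-0.003,0.071],[0.029,-0.005,0.092],[0.045,-0.007,0.111],[0.063,-0.01,0.128],[0.083,-0.013,0.141],[0.105,-0.016,0.151],[0.129,-0.02,0.157],[0.153,-0.024,0.16],[0.177,-0.028,0.159],[0.201,-0.031,0.154],[0.224,-0.035,0.145],[0.224,-0.035,0.145]], delta_rot=[[0,0,0],[0,0,0],[0,0,0],[0,0,0],[0,0,0],[0,0,0],[0,0,0],[0,0,0],[0,0,0],[0,0,0],[0,0,0],[0,0,0],[0,0,0],[0,0,0]])

```text
time_s: 7.55
tcp_pos: [0.6186, 0.1518, 0.1956]
eef_rot: [-180.0, 0.0, 171.1]
contact_force: [1.2, 1.7, -1.7]
gripper_width: 0.016
gripper_force: 12.0
```

arm_command(travel=[[0,0,0],[0,0,0],[0,0,0.05],[0,0,0.1],[0,0,0.15],[0,0,0.15]], delta_rot=[[0,0,0],[0,0,0],[0,0,0],[0,0,0],[0,0,0],[0,0,0]], grip=0.4)

```text
time_s: 8.3
tcp_pos: [0.6183, 0.1523, 0.274]
eef_rot: [179.9, 0.2, 171.1]
contact_force: [0.6, -0.2, -1.3]
gripper_width: 0.035
gripper_force: 0.0
```

```bash
python3 - <<'E'
from h import *
c=snap('scene')
cv2.imwrite('pics/s1.png',cv2.resize(c['img'][120:310,220:450][:,:,::-1],None,fx=3,fy=3))
E
```

```text
(no output)
```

View pics/s1.png

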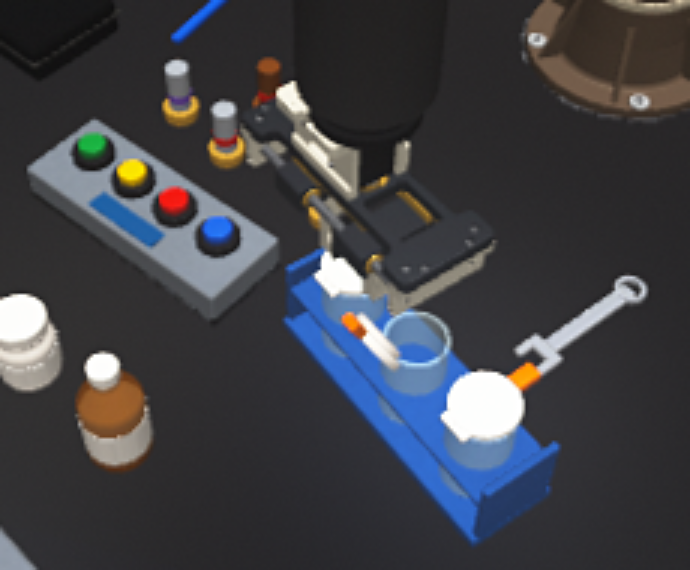

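Cap b is open and its lip points back (crop (350,325)). Next is cap a.

arm_command(travel=[[-0.08,0.09,0],[-0.16,0.17,0],[-0.196,0.213,0],[-0.196,0.213,0],[-0.196,0.213,-0.08],[-0.196,0.213,-0.16],[-0.196,0.213,-0.22],[-0.196,0.213,-0.26],[-0.196,0.213,-0.28],[-0.196,0.213,-0.295],[-0.196,0.213,-0.295]], delta_rot=[[0,0,0],[0,0,0],[0,0,0],[0,0,0],[0,0,0],[0,0,0],[0,0,0],[0,0,0],[0,0,0],[0,0,0],[0,0,0]])

```text
time_s: 9.72
tcp_pos: [0.5196, 0.2584, 0.1235]
eef_rot: [-180.0, -0.0, 171.1]
contact_force: [0.2, 1.3, -0.5]
gripper_width: 0.035
gripper_force: 0.0
```

arm_command(travel=[[0,0,0],[0,0,0],[0,0,0],[0,0,0],[0,0,0],[0,0,0]], delta_rot=[[0,0,0],[0,0,0],[0,0,0],[0,0,0],[0,0,0],[0,0,0]], grip=0.0)

```text
time_s: 10.48
tcp_pos: [0.5196, 0.2587, 0.1237]
eef_rot: [180.0, 0.0, 171.1]
contact_force: [0.2, 0.5, 1.5]
gripper_width: 0.0157
gripper_force: 12.0
```

arm_command(travel=[[0.002,0,0.025],[0.007,-0.001,0.048],[0.017,-0.003,0.071],[0.029,-0.005,0.092],[0.045,-0.007,0.111],[0.063,-0.01,0.128],[0.083,-0.013,0.141],[0.105,-0.016,0.151],[0.129,-0.02,0.157],[0.153,-0.024,0.16],[0.177,-0.028,0.159],[0.201,-0.031,0.154],[0.224,-0.035,0.145],[0.224,-0.035,0.145]], delta_rot=[[0,0,0],[0,0,0],[0,0,0],[0,0,0],[0,0,0],[0,0,0],[0,0,0],[0,0,0],[0,0,0],[0,0,0],[0,0,0],[0,0,0],[0,0,0],[0,0,0]])

```text
time_s: 12.22
tcp_pos: [0.6323, 0.2407, 0.1954]
eef_rot: [-180.0, 0.0, 171.0]
contact_force: [-1.2, 1.0, -2.7]
gripper_width: 0.0156
gripper_force: 12.0
```

arm_command(travel=[[0,0,0],[0,0,0],[0,0,0.05],[0,0,0.1],[0,0,0.15],[0,0,0.15]], delta_rot=[[0,0,0],[0,0,0],[0,0,0],[0,0,0],[0,0,0],[0,0,0]], grip=0.4)

```text
time_s: 12.98
tcp_pos: [0.6326, 0.2415, 0.2746]
eef_rot: [179.8, 0.3, 171.1]
contact_force: [-0.3, 0.1, -1.0]
gripper_width: 0.0351
gripper_force: 0.0
```

arm_command(travel=[[-0.08,-0.09,0],[-0.16,-0.18,0],[-0.24,-0.27,0],[-0.28,-0.321,0],[-0.28,-0.321,0],[-0.28,-0.321,-0.08],[-0.28,-0.321,-0.16],[-0.28,-0.321,-0.22],[-0.28,-0.321,-0.26],[-0.28,-0.321,-0.28],[-0.28,-0.321,-0.295],[-0.28,-0.321,-0.295]], delta_rot=[[0,0,0],[0,0,0],[0,0,0],[0,0,0],[0,0,0],[0,0,0],[0,0,0],[0,0,0],[0,0,0],[0,0,0],[0,0,0],[0,0,0]])

```text
time_s: 14.48
tcp_pos: [0.4916, 0.0807, 0.1235]
eef_rot: [-180.0, -0.0, 171.1]
contact_force: [-0.6, -1.3, 0.1]
gripper_width: 0.0348
gripper_force: 0.0
```

arm_command(travel=[[0,0,0],[0,0,0],[0,0,0],[0,0,0],[0,0,0],[0,0,0]], delta_rot=[[0,0,0],[0,0,0],[0,0,0],[0,0,0],[0,0,0],[0,0,0]], grip=0.0)

```text
time_s: 15.22
tcp_pos: [0.4917, 0.0808, 0.1237]
eef_rot: [180.0, 0.0, 171.1]
contact_force: [0.8, 1.6, 1.7]
gripper_width: 0.0157
gripper_force: 12.0
```

arm_command(travel=[[0.002,0,0.025],[0.007,-0.001,0.048],[0.017,-0.003,0.071],[0.029,-0.005,0.092],[0.045,-0.007,0.111],[0.063,-0.01,0.128],[0.083,-0.013,0.141],[0.105,-0.016,0.151],[0.129,-0.02,0.157],[0.153,-0.024,0.16],[0.177,-0.028,0.159],[0.201,-0.031,0.154],[0.224,-0.035,0.145],[0.224,-0.035,0.145]], delta_rot=[[0,0,0],[0,0,0],[0,0,0],[0,0,0],[0,0,0],[0,0,0],[0,0,0],[0,0,0],[0,0,0],[0,0,0],[0,0,0],[0,0,0],[0,0,0],[0,0,0]])

```text
time_s: 16.98
tcp_pos: [0.6043, 0.0628, 0.1954]
eef_rot: [-180.0, -0.0, 171.1]
contact_force: [-1.1, 2.9, -2.6]
gripper_width: 0.0157
gripper_force: 12.0
```

arm_command(travel=[[0,0,0],[0,0,0],[0,0,0.05],[0,0,0.1],[0,0,0.15],[0,0,0.15]], delta_rot=[[0,0,0],[0,0,0],[0,0,0],[0,0,0],[0,0,0],[0,0,0]], grip=0.55)

```text
time_s: 17.73
tcp_pos: [0.6046, 0.0631, 0.2742]
eef_rot: [179.9, 0.3, 171.1]
contact_force: [-0.4, -0.2, -0.2]
gripper_width: 0.0483
gripper_force: 0.0
```

arm_command(travel=[[-0.34,-0.434,0.108],[-0.34,-0.434,0.108],[-0.34,-0.434,0.108],[-0.34,-0.434,0.108],[-0.34,-0.434,0.108],[-0.34,-0.434,0.108],[-0.34,-0.434,0.108],[-0.34,-0.434,0.108],[-0.34,-0.434,0.108]], delta_rot=[[0,0,0],[0,0,0],[0,0,0],[0,0,0],[0,0,0],[0,0,0],[0,0,0],[0,0,0],[0,0,0]])

```text
time_s: 18.85
tcp_pos: [0.4338, -0.1534, 0.3246]
eef_rot: [-180.0, -0.1, 171.1]
contact_force: [-0.8, 0.9, -1.4]
gripper_width: 0.0478
gripper_force: 0.0
```

```bash
cat >> h.py <<'E'
def tops(c):
    s=c['s']; print('tcp',np.round(s['tcp_pos'],4),np.round(s['eef_rot'],1),'w',round(s['gripper_width'],4),s['time_s'])
    h=cv2.cvtColor(c['img'],cv2.COLOR_RGB2HSV)
    for a,b in blobs(c,(0,0,200),(180,40,255),120):
        if b[2]<30 and b[3]<30 and a[1]<250: print('top',a,b,at(c,*a,.072))
    for a,b in blobs(c,(15,150,100),(33,255,255),20):
        if a[1]<250: print('foot',a,b)
E
python3 - <<'E'
from h import *
c=snap('wrist','w4'); tops(c)
c=snap('scene','s2')
for a,b in blobs(c,(5,150,150),(20,255,255),8): print('scene orange',a,b)
E
```

```text
tcp [ 0.4338 -0.1534  0.3246] [-1.800e+02 -1.000e-01  1.711e+02] w 0.0478 18.85
top [313.  108.6] [300, 95, 27, 28, 548] [ 0.3469 -0.1471  0.072 ]
top [386.2 168.6] [377, 160, 19, 19, 279] [ 0.4414 -0.0588  0.072 ]
top [288.8 194.4] [280, 186, 19, 18, 262] [ 0.4571 -0.1999  0.072 ]
top [229.6 199.2] [221, 191, 18, 18, 254] [ 0.451  -0.2854  0.072 ]
foot [248.4 182.3] [241, 178, 13, 12, 23]
scene orange [280.2 157.6] [275, 156, 11, 4, 18]
scene orange [295.9 170.3] [291, 166, 10, 8, 26]
scene orange [327.2 191.3] [323, 187, 12, 8, 27]
scene orange [315.5 205. ] [312, 202, 8, 8, 35]
scene orange [337.4 227.9] [334, 224, 8, 9, 36]
scene orange [257.  254.5] [247, 248, 20, 13, 170]
scene orange [359.8 255.2] [356, 252, 9, 8, 37]
scene orange [468.1 308.5] [465, 306, 9, 5, 15]
scene orange [501.6 322.6] [498, 319, 9, 7, 20]
```

View pics/s2.png

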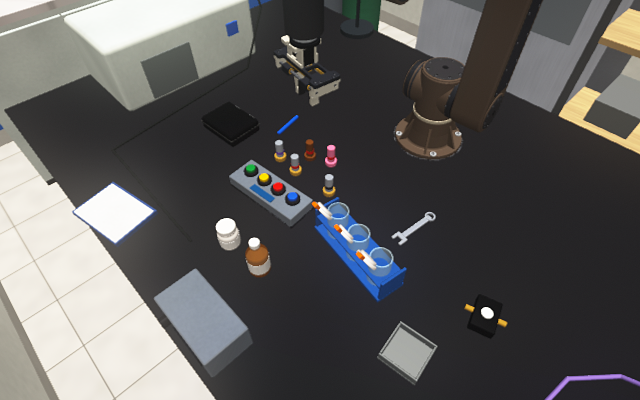

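All three caps are open, with the tube mouths at (338,212), (359,235) and (381,260). The standards haven't moved. I pick the black one.

arm_command(travel=[[0.015,0.189,-0.1],[0.015,0.189,-0.2],[0.015,0.189,-0.2],[0.015,0.189,-0.2],[0.015,0.189,-0.3],[0.015,0.189,-0.38],[0.015,0.189,-0.44],[0.015,0.189,-0.48],[0.015,0.189,-0.5],[0.015,0.189,-0.5]], delta_rot=[[0,0,0],[0,0,0],[0,0,0],[0,0,0],[0,0,0],[0,0,0],[0,0,0],[0,0,0],[0,0,0],[0,0,0]])

```text
time_s: 20.2
tcp_pos: [0.4414, -0.0596, 0.0753]
eef_rot: [-180.0, -0.0, 171.1]
contact_force: [0.4, -0.7, 0.9]
gripper_width: 0.0479
gripper_force: 0.0
```

arm_command(travel=[[0,0,0],[0,0,0],[0,0,0],[0,0,0],[0,0,0],[0,0,0]], delta_rot=[[0,0,0],[0,0,0],[0,0,0],[0,0,0],[0,0,0],[0,0,0]], grip=0.0, newtons=30)

```text
time_s: 20.95
tcp_pos: [0.4416, -0.0592, 0.0755]
eef_rot: [180.0, 0.1, 171.1]
contact_force: [-1.1, 0.7, 5.5]
gripper_width: 0.0252
gripper_force: 30.0
```

arm_command(travel=[[0,0,0.05],[0,0,0.12],[0,0,0.2],[0,0,0.3],[0,0,0.3]], delta_rot=[[0,0,0],[0,0,0],[0,0,0],[0,0,0],[0,0,0]])

```text
time_s: 21.58
tcp_pos: [0.4427, -0.0591, 0.2284]
eef_rot: [179.9, 0.4, 171.1]
contact_force: [0.0, 0.7, -1.4]
gripper_width: 0.0252
gripper_force: 30.0
```

```bash
python3 - <<'E'
from h import *
c=snap('side','d1'); s=c['s']; print(s['tcp_pos'],s['gripper_width'])
w=snap('wrist','w5'); tops(w)
sc=snap('scene','s3')
b=np.array([.5509,.1628]);ey=np.array([.1547,.988])
for k in(1,0,-1): m=b+k*.09*ey; print('mouth',m,px(sc,[*m,.11]))
tip=np.array([*s['tcp_pos'][:2],s['tcp_pos'][2]]); u,v=px(c,tip); print('side tcp px',u,v)
u,v=int(u),int(v); im=c['img'][max(0,v-110):v+90,max(0,u-130):u+130]; im2=sc['img'][170:290,290:430]
im2=cv2.resize(im2,(int(140*400/120),400)); im=cv2.resize(im,(0,0),fx=400/im.shape[0]*.55,fy=400/im.shape[0]*.55)
out=np.zeros((400,im2.shape[1]+im.shape[1],3),np.uint8); out[:, :im2.shape[1]]=im2; out[:im.shape[0],im2.shape[1]:]=im
cv2.imwrite('pics/m1.png',out[:,:,::-1]); print(out.shape)
E
```

```text
[ 0.44273486 -0.05914387  0.22838996] 0.025200929118474387
tcp [ 0.4413 -0.0592  0.2261] [1.799e+02 1.000e-01 1.711e+02] w 0.0249 21.625
top [214.9 109.3] [202, 96, 26, 27, 541] [ 0.3447 -0.1474  0.072 ]
top [194.1 219.5] [183, 212, 24, 14, 268] [ 0.4535 -0.1991  0.072 ]
top [118.1 228.9] [107, 218, 24, 23, 405] [ 0.4511 -0.2853  0.072 ]
top [278.8 241. ] [270, 230, 20, 25, 399] [ 0.4931 -0.1121  0.072 ]
top [357.1 241. ] [347, 230, 20, 25, 405] [ 0.5067 -0.0252  0.072 ]
foot [223.  198.5] [211, 192, 19, 21, 57]
foot [320.  196.1] [297, 192, 45, 15, 130]
foot [157.5 204.4] [144, 197, 23, 27, 83]
mouth [0.564823 0.25172 ] [381.5 256.5]
mouth [0.5509 0.1628] [358.9 232.3]
mouth [0.536977 0.07388 ] [338.2 210.2]
side tcp px 300.6 176.8
(400, 752, 3)
```

View pics/m1.png

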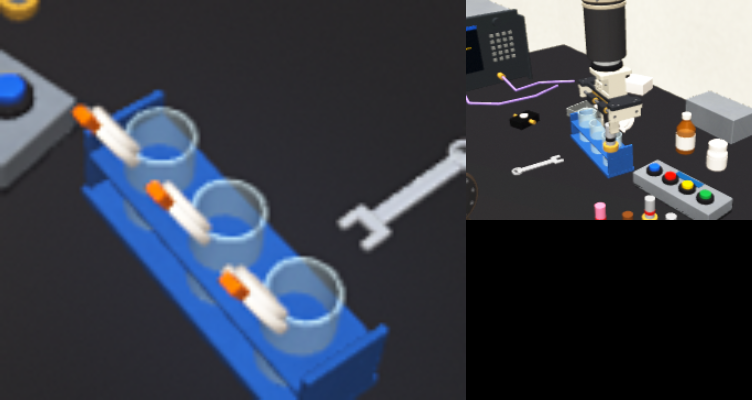

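The mouth centres in the crop agree with the prediction to about 1 px, and the black standard hangs upright in the jaws. I insert it in tube c.

arm_command(travel=[[0.05,0.07,0],[0.1,0.14,0],[0.15,0.21,0],[0.191,0.266,0],[0.191,0.266,0],[0.191,0.266,0],[0.191,0.266,-0.06],[0.191,0.266,-0.12],[0.191,0.266,-0.16],[0.191,0.266,-0.185],[0.191,0.266,-0.185],[0.191,0.266,-0.185]], delta_rot=[[0,0,0],[0,0,0],[0,0,0],[0,0,0],[0,0,0],[0,0,0],[0,0,0],[0,0,0],[0,0,0],[0,0,0],[0,0,0],[0,0,0]])

```text
time_s: 23.22
tcp_pos: [0.5369, 0.0735, 0.1334]
eef_rot: [180.0, 0.1, 171.1]
contact_force: [-0.5, 0.5, -1.1]
gripper_width: 0.025
gripper_force: 30.0
```

arm_command(travel=[[0,0,0],[0,0,0],[0,0,0],[0,0,0],[0,0,0],[0,0,0.1],[0,0,0.2],[0,0,0.2]], delta_rot=[[0,0,0],[0,0,0],[0,0,0],[0,0,0],[0,0,0],[0,0,0],[0,0,0],[0,0,0]], grip=0.55)

```text
time_s: 24.22
tcp_pos: [0.5387, 0.0743, 0.2369]
eef_rot: [179.8, 0.4, 171.1]
contact_force: [0.9, 0.1, 0.3]
gripper_width: 0.0485
gripper_force: 0.0
```

arm_command(travel=[[-0.2,-0.45,0.18],[-0.2,-0.45,0.18],[-0.2,-0.45,0.18],[-0.2,-0.45,0.18],[-0.2,-0.45,0.18],[-0.2,-0.45,0.18],[-0.2,-0.45,0.18],[-0.2,-0.45,0.18]], delta_rot=[[0,0,0],[0,0,0],[0,0,0],[0,0,0],[0,0,0],[0,0,0],[0,0,0],[0,0,0]])

```text
time_s: 25.22
tcp_pos: [0.4368, -0.1505, 0.3218]
eef_rot: [-180.0, -0.1, 171.2]
contact_force: [-0.9, -0.1, 0.0]
gripper_width: 0.0483
gripper_force: 0.0
```

```bash
python3 - <<'E'
from h import *
w=snap('wrist','w6'); tops(w)
E
```

```text
tcp [ 0.4368 -0.1505  0.3218] [-1.800e+02 -1.000e-01  1.712e+02] w 0.0483 25.225
top [310.7 106.8] [298, 94, 26, 27, 549] [ 0.3471 -0.1468  0.072 ]
top [286.3 193.4] [277, 185, 19, 18, 265] [ 0.4573 -0.1999  0.072 ]
top [226.6 198.2] [218, 190, 18, 18, 256] [ 0.4512 -0.2853  0.072 ]
top [498.4 223.7] [488, 218, 19, 14, 161] [0.5498 0.098  0.072 ]
foot [246.5 182.2] [239, 177, 12, 15, 26]
```

arm_command(travel=[[0.041,-0.098,-0.1],[0.041,-0.098,-0.2],[0.041,-0.098,-0.2],[0.041,-0.098,-0.3],[0.041,-0.098,-0.38],[0.041,-0.098,-0.44],[0.041,-0.098,-0.48],[0.041,-0.098,-0.495],[0.041,-0.098,-0.495]], delta_rot=[[0,0,0],[0,0,0],[0,0,0],[0,0,0],[0,0,0],[0,0,0],[0,0,0],[0,0,0],[0,0,0]])

```text
time_s: 26.4
tcp_pos: [0.4581, -0.2002, 0.0762]
eef_rot: [-180.0, 0.1, 171.1]
contact_force: [0.2, -0.2, 0.4]
gripper_width: 0.0483
gripper_force: 0.0
```

arm_command(travel=[[0,0,0],[0,0,0],[0,0,0],[0,0,0],[0,0,0],[0,0,0]], delta_rot=[[0,0,0],[0,0,0],[0,0,0],[0,0,0],[0,0,0],[0,0,0]], grip=0.0)

```text
time_s: 27.15
tcp_pos: [0.4576, -0.2004, 0.0756]
eef_rot: [180.0, 0.1, 171.1]
contact_force: [-1.0, 3.4, 5.5]
gripper_width: 0.0251
gripper_force: 30.0
```

arm_command(travel=[[0,0,0.05],[0,0,0.12],[0,0,0.2],[0,0,0.3],[0,0,0.3],[0,0,0.3]], delta_rot=[[0,0,0],[0,0,0],[0,0,0],[0,0,0],[0,0,0],[0,0,0]])

```text
time_s: 27.9
tcp_pos: [0.4562, -0.2002, 0.2242]
eef_rot: [180.0, -0.1, 171.1]
contact_force: [-0.0, -0.4, -2.2]
gripper_width: 0.0256
gripper_force: 30.0
```

arm_command(travel=[[0.03,0.11,0],[0.06,0.22,0],[0.09,0.33,0],[0.12,0.44,0],[0.15,0.55,0],[0.17,0.65,0],[0.187,0.726,0],[0.187,0.726,0],[0.187,0.726,0],[0.187,0.726,-0.06],[0.187,0.726,-0.12],[0.187,0.726,-0.16],[0.187,0.726,-0.185],[0.187,0.726,-0.185],[0.187,0.726,-0.185]], delta_rot=[[0,0,0],[0,0,0],[0,0,0],[0,0,0],[0,0,0],[0,0,0],[0,0,0],[0,0,0],[0,0,0],[0,0,0],[0,0,0],[0,0,0],[0,0,0],[0,0,0],[0,0,0]])

```text
time_s: 29.78
tcp_pos: [0.551, 0.1625, 0.1334]
eef_rot: [180.0, 0.1, 171.1]
contact_force: [0.1, -0.4, -2.5]
gripper_width: 0.0254
gripper_force: 30.0
```

arm_command(travel=[[0,0,0],[0,0,0],[0,0,0],[0,0,0],[0,0,0],[0,0,0.1],[0,0,0.2],[0,0,0.2]], delta_rot=[[0,0,0],[0,0,0],[0,0,0],[0,0,0],[0,0,0],[0,0,0],[0,0,0],[0,0,0]], grip=0.55)

```text
time_s: 30.78
tcp_pos: [0.5526, 0.1636, 0.2371]
eef_rot: [179.7, 0.4, 171.1]
contact_force: [-0.7, 0.5, -1.0]
gripper_width: 0.0484
gripper_force: 0.0
```

arm_command(travel=[[-0.2,-0.8,0.15],[-0.2,-0.8,0.15],[-0.2,-0.8,0.15],[-0.2,-0.8,0.15],[-0.2,-0.8,0.15],[-0.2,-0.8,0.15],[-0.2,-0.8,0.15],[-0.2,-0.8,0.15],[-0.2,-0.8,0.15],[-0.2,-0.8,0.15],[-0.2,-0.8,0.15]], delta_rot=[[0,0,0],[0,0,0],[0,0,0],[0,0,0],[0,0,0],[0,0,0],[0,0,0],[0,0,0],[0,0,0],[0,0,0],[0,0,0]])

```text
time_s: 32.15
tcp_pos: [0.4507, -0.2366, 0.3074]
eef_rot: [180.0, -0.0, 171.2]
contact_force: [-0.3, 0.5, 0.2]
gripper_width: 0.0479
gripper_force: 0.0
```

```bash
python3 - <<'E'
from h import *
w=snap('wrist','w7'); tops(w)
c=snap('scene','s4')
cv2.imwrite('pics/s4c.png',cv2.resize(c['img'][130:290,220:430][:,:,::-1],None,fx=3.5,fy=3.5,interpolation=cv2.INTER_CUBIC))
E
```

```text
tcp [ 0.4507 -0.2366  0.3074] [180.   -0.  171.2] w 0.0479 32.15
top [282.8 181.3] [274, 170, 19, 22, 298] [ 0.4509 -0.2853  0.072 ]
```

View pics/s4c.png

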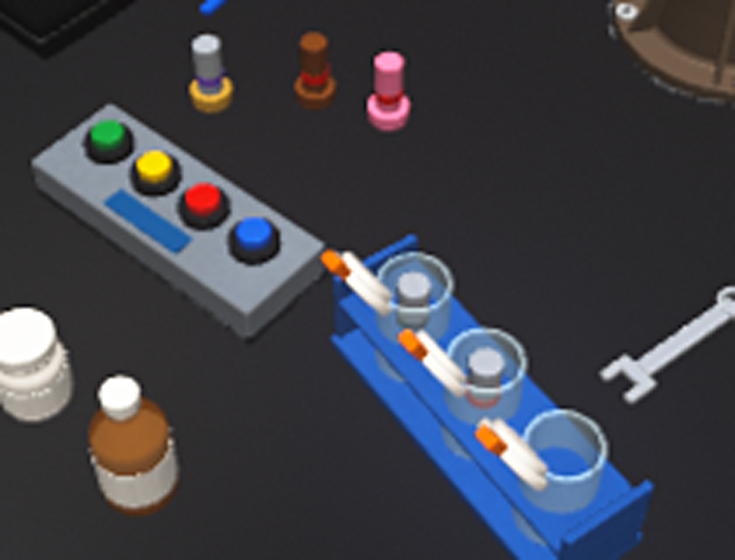

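The black and red standards stand in tubes c and b (tops at crop (413,287) and (486,365)). Violet is next, still at (0.451,−0.285).

arm_command(travel=[[0,-0.096,-0.1],[0,-0.096,-0.2],[0,-0.096,-0.2],[0,-0.096,-0.3],[0,-0.096,-0.38],[0,-0.096,-0.43],[0,-0.096,-0.464],[0,-0.096,-0.464],[0,-0.096,-0.464]], delta_rot=[[0,0,0],[0,0,0],[0,0,0],[0,0,0],[0,0,0],[0,0,0],[0,0,0],[0,0,0],[0,0,0]])

```text
time_s: 33.38
tcp_pos: [0.4521, -0.2856, 0.0776]
eef_rot: [-180.0, 0.2, 171.1]
contact_force: [0.9, 0.8, -0.4]
gripper_width: 0.0482
gripper_force: 0.0
```

arm_command(travel=[[0,0,0],[0,0,0],[0,0,0],[0,0,0],[0,0,0],[0,0,0]], delta_rot=[[0,0,0],[0,0,0],[0,0,0],[0,0,0],[0,0,0],[0,0,0]], grip=0.0)

```text
time_s: 34.12
tcp_pos: [0.4508, -0.2855, 0.076]
eef_rot: [-180.0, 0.0, 171.1]
contact_force: [-0.2, 2.7, 5.9]
gripper_width: 0.0252
gripper_force: 30.0
```

arm_command(travel=[[0,0,0.05],[0,0,0.12],[0,0,0.2],[0,0,0.3],[0,0,0.3],[0,0,0.3]], delta_rot=[[0,0,0],[0,0,0],[0,0,0],[0,0,0],[0,0,0],[0,0,0]])

```text
time_s: 34.88
tcp_pos: [0.4497, -0.2851, 0.2245]
eef_rot: [180.0, -0.1, 171.1]
contact_force: [0.1, 0.7, -2.7]
gripper_width: 0.0251
gripper_force: 30.0
```

arm_command(travel=[[0.02,0.1,0],[0.05,0.22,0],[0.08,0.34,0],[0.11,0.46,0],[0.14,0.58,0],[0.16,0.7,0],[0.18,0.8,0],[0.2,0.9,0],[0.2,0.9,0]], delta_rot=[[0,0,0],[0,0,0],[0,0,0],[0,0,0],[0,0,0],[0,0,0],[0,0,0],[0,0,0],[0,0,0]])

```text
time_s: 36.0
tcp_pos: [0.55, 0.1673, 0.2227]
eef_rot: [-179.9, -0.2, 171.3]
contact_force: [-0.2, -0.4, -3.3]
gripper_width: 0.0247
gripper_force: 30.0
```

arm_command(travel=[[0.015,0.09,0],[0.028,0.174,0],[0.028,0.174,0],[0.028,0.174,0],[0.028,0.174,-0.06],[0.028,0.174,-0.12],[0.028,0.174,-0.16],[0.028,0.174,-0.186],[0.028,0.174,-0.186],[0.028,0.174,-0.186]], delta_rot=[[0,0,0],[0,0,0],[0,0,0],[0,0,0],[0,0,0],[0,0,0],[0,0,0],[0,0,0],[0,0,0],[0,0,0]])

```text
time_s: 37.25
tcp_pos: [0.565, 0.2515, 0.1334]
eef_rot: [180.0, 0.1, 171.1]
contact_force: [-0.2, 0.3, -3.1]
gripper_width: 0.0255
gripper_force: 30.0
```

arm_command(travel=[[0,0,0],[0,0,0],[0,0,0],[0,0,0],[0,0,0],[0,0,0.1],[0,0,0.2],[0,0,0.2],[-0.2,-0.2,0.2],[-0.4,-0.4,0.2],[-0.4,-0.4,0.2],[-0.4,-0.4,0.2],[-0.4,-0.4,0.2],[-0.4,-0.4,0.2]], delta_rot=[[0,0,0],[0,0,0],[0,0,0],[0,0,0],[0,0,0],[0,0,0],[0,0,0],[0,0,0],[0,0,0],[0,0,0],[0,0,0],[0,0,0],[0,0,0],[0,0,0]], grip=0.55)

```text
time_s: 39.0
tcp_pos: [0.3629, 0.0502, 0.2326]
eef_rot: [179.9, 0.0, 171.0]
contact_force: [0.5, 1.0, 0.4]
gripper_width: 0.048
gripper_force: 0.0
```

```bash
python3 - <<'E'
from h import *
c=snap('scene','s5'); s=c['s']; print(s['tcp_pos'],s['eef_rot'])
cv2.imwrite('pics/s5c.png',cv2.resize(c['img'][130:290,220:430][:,:,::-1],None,fx=3.5,fy=3.5,interpolation=cv2.INTER_CUBIC))
d=snap('side','d5')
for n,lo,hi in(('g',(45,120,60),(80,255,255)),('y',(22,150,150),(32,255,255)),('r',(0,170,100),(5,255,255)),('b',(105,150,60),(120,255,255))):
  for nm,q in(('scene',c),('side',d)):
    for a,b in blobs(q,lo,hi,40):
        p=at(q,*a,.062)
        if .53<p[0]<.62 and -.3<p[1]<-.05: print(n,nm,a,p)
E
```

```text
[0.36291886 0.05020174 0.23255447] [1.79923577e+02 3.84339880e-02 1.71035441e+02]
g scene [250.4 168.2] [ 0.5865 -0.2627  0.062 ]
g side [387.1 242.6] [ 0.582  -0.2652  0.062 ]
y scene [263.6 176.8] [ 0.58   -0.2047  0.062 ]
y side [370.8 233.5] [ 0.5775 -0.2047  0.062 ]
r scene [277.6 186.5] [ 0.5749 -0.1436  0.062 ]
r side [355.4 225.6] [ 0.5705 -0.1465  0.062 ]
b scene [292.1 196.2] [ 0.5689 -0.0841  0.062 ]
b side [340.9 217.9] [ 0.5645 -0.0871  0.062 ]
```

View pics/s5c.png

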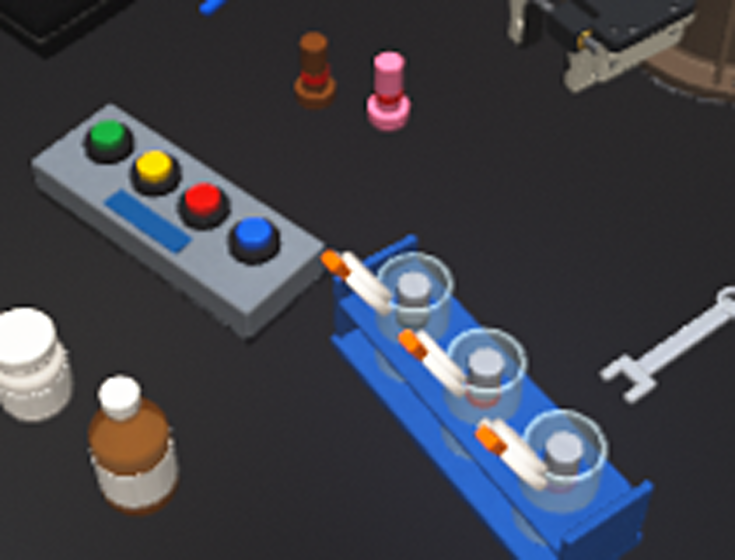

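All three standards are in their tubes with the caps wide open. From both cameras the keys are at blue (0.567,−0.086), yellow (0.579,−0.205), green (0.584,−0.264) and red (0.573,−0.145). I move above blue with the jaws shut.

arm_command(travel=[[0.1,-0.07,0],[0.2,-0.14,0],[0.3,-0.2,0],[0.408,-0.272,0],[0.408,-0.272,0],[0.408,-0.272,0],[0.408,-0.272,-0.1],[0.408,-0.272,-0.2],[0.408,-0.272,-0.2],[0.408,-0.272,-0.2]], delta_rot=[[0,0,0],[0,0,0],[0,0,0],[0,0,0],[0,0,0],[0,0,0],[0,0,0],[0,0,0],[0,0,0],[0,0,0]], grip=0.0)

```text
time_s: 40.35
tcp_pos: [0.5695, -0.0838, 0.1347]
eef_rot: [180.0, 0.1, 171.2]
contact_force: [0.4, -0.6, 0.9]
gripper_width: 0.0003
gripper_force: 0.0
```

arm_command(travel=[[-0.004,-0.003,-0.05],[-0.004,-0.003,-0.08],[-0.004,-0.003,-0.095],[-0.004,-0.003,-0.103],[-0.004,-0.003,-0.11],[-0.004,-0.003,-0.115],[-0.004,-0.003,-0.115],[-0.004,-0.003,-0.115]], delta_rot=[[0,0,0],[0,0,0],[0,0,0],[0,0,0],[0,0,0],[0,0,0],[0,0,0],[0,0,0]])

```text
time_s: 41.35
tcp_pos: [0.5672, -0.0859, 0.0796]
eef_rot: [-180.0, 0.2, 171.2]
contact_force: [-13.6, 5.2, 37.5]
gripper_width: 0.0008
gripper_force: 18.5
```

The force is already 37 N at tip height 60.6 mm. I back off in small steps to read the force profile.

arm_command(travel=[[0,0,0.006],[0,0,0.006],[0,0,0.006]], delta_rot=[[0,0,0],[0,0,0],[0,0,0]])

```text
time_s: 41.72
tcp_pos: [0.5671, -0.0858, 0.0801]
eef_rot: [180.0, 0.1, 171.1]
contact_force: [-5.5, 3.0, 14.0]
gripper_width: 0.0005
gripper_force: 7.1
```

```bash
python3 - <<'E'
from h import *
c=snap('scene'); d=snap('side'); s=c['s']; print(s['tcp_pos'],s['contact_force'],d['s']['contact_force'])
u,v=map(int,px(c,[.567,-.086,.07])); a=c['img'][v-40:v+40,u-50:u+50]
u,v=map(int,px(d,[.567,-.086,.07])); b=d['img'][v-40:v+40,u-50:u+50]
cv2.imwrite('pics/k1.png',cv2.resize(np.hstack([a,b])[:,:,::-1],None,fx=4,fy=4,interpolation=cv2.INTER_CUBIC))
E
```

```text
[ 0.56711931 -0.08583691  0.08011396] [-5.48631819  2.97992921 13.95921254] [-5.41187789  3.18288042 14.98155184]
```

View pics/k1.png

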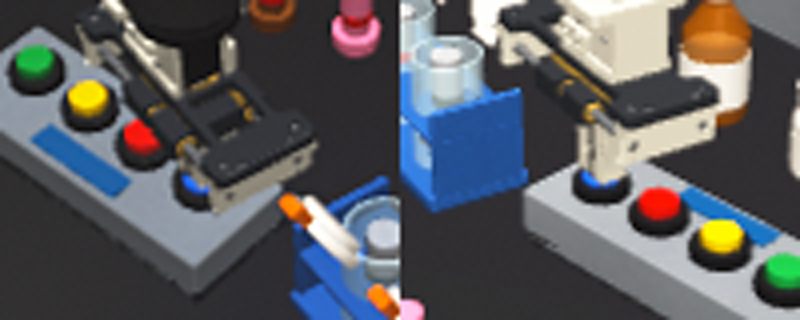

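arm_command(travel=[[0,0,0.003],[0,0,0.003]], delta_rot=[[0,0,0],[0,0,0]])

```text
time_s: 42.08
tcp_pos: [0.567, -0.0858, 0.0804]
eef_rot: [180.0, 0.1, 171.1]
contact_force: [-0.2, 1.1, 3.9]
gripper_width: 0.0006
gripper_force: 1.9
```

arm_command(travel=[[0,0,0.003],[0,0,0.003]], delta_rot=[[0,0,0],[0,0,0]])

```text
time_s: 42.32
tcp_pos: [0.567, -0.0858, 0.0813]
eef_rot: [180.0, 0.1, 171.1]
contact_force: [1.1, 1.1, 3.2]
gripper_width: -0.0
gripper_force: 1.7
```

arm_command(travel=[[0,0,0.006],[0,0,0.006]], delta_rot=[[0,0,0],[0,0,0]])

```text
time_s: 42.58
tcp_pos: [0.5668, -0.086, 0.0843]
eef_rot: [180.0, 0.0, 171.1]
contact_force: [2.0, 1.1, 2.7]
gripper_width: 0.0007
gripper_force: 1.0
```

The profile shows a hard stop at TCP 0.0803 with a ~3–4 N spring above it, so blue was fully pressed. I raise well clear of red and go to yellow.

arm_command(travel=[[0,0,0.05],[0,0,0.1],[0,0,0.1],[0.012,-0.12,0.1],[0.024,-0.238,0.1],[0.024,-0.238,0.1],[0.024,-0.238,0.1],[0.024,-0.238,0.05],[0.024,-0.238,0.02],[0.024,-0.238,0.005],[0.024,-0.238,-0.003],[0.024,-0.238,-0.008],[0.024,-0.238,-0.012],[0.024,-0.238,-0.012],[0.024,-0.238,-0.012]], delta_rot=[[0,0,0],[0,0,0],[0,0,0],[0,0,0],[0,0,0],[0,0,0],[0,0,0],[0,0,0],[0,0,0],[0,0,0],[0,0,0],[0,0,0],[0,0,0],[0,0,0],[0,0,0]])

```text
time_s: 44.45
tcp_pos: [0.5787, -0.2047, 0.0801]
eef_rot: [180.0, 0.1, 171.1]
contact_force: [-5.9, 5.2, 14.8]
gripper_width: 0.0004
gripper_force: 7.3
```

Yellow is fully down at the stop (14.8 N). Next I close the caps, starting with c: re-pinch its lip and reverse the arc.

arm_command(travel=[[0,0,0.1],[0,0,0.2],[0,0,0.3],[0,0,0.4],[0,0,0.4]], delta_rot=[[0,0,0],[0,0,0],[0,0,0],[0,0,0],[0,0,0]])

```text
time_s: 45.08
tcp_pos: [0.5807, -0.2056, 0.2836]
eef_rot: [-180.0, 0.6, 171.1]
contact_force: [0.4, 0.7, -0.7]
gripper_width: 0.0004
gripper_force: 0.0
```

arm_command(travel=[[0.02,0.12,0],[0.035,0.24,0],[0.045,0.36,0],[0.051,0.48,0],[0.051,0.536,0],[0.051,0.536,0],[0.051,0.536,0],[0.051,0.536,-0.05],[0.051,0.536,-0.1],[0.051,0.536,-0.14],[0.051,0.536,-0.165],[0.051,0.536,-0.165]], delta_rot=[[0,0,0],[0,0,0],[0,0,0],[0,0,0],[0,0,0],[0,0,0],[0,0,0],[0,0,0],[0,0,0],[0,0,0],[0,0,0],[0,0,0]], grip=0.4)

```text
time_s: 46.58
tcp_pos: [0.6036, 0.0621, 0.1949]
eef_rot: [-180.0, -0.1, 171.0]
contact_force: [-0.6, 0.3, 1.3]
gripper_width: 0.0349
gripper_force: 0.0
```

arm_command(travel=[[0,0,0],[0,0,0],[0,0,0],[0,0,0],[0,0,0],[0,0,0]], delta_rot=[[0,0,0],[0,0,0],[0,0,0],[0,0,0],[0,0,0],[0,0,0]], grip=0.0, newtons=12)

```text
time_s: 47.32
tcp_pos: [0.6045, 0.0631, 0.1962]
eef_rot: [180.0, 0.1, 171.1]
contact_force: [1.7, -1.7, 4.6]
gripper_width: 0.0158
gripper_force: 12.0
```

arm_command(travel=[[-0.023,0.004,0.009],[-0.047,0.007,0.014],[-0.071,0.011,0.015],[-0.095,0.015,0.012],[-0.119,0.019,0.006],[-0.141,0.022,-0.004],[-0.161,0.025,-0.017],[-0.179,0.028,-0.034],[-0.195,0.03,-0.053],[-0.207,0.032,-0.074],[-0.217,0.034,-0.097],[-0.222,0.035,-0.12],[-0.224,0.035,-0.145],[-0.224,0.035,-0.147],[-0.224,0.035,-0.147]], delta_rot=[[0,0,0],[0,0,0],[0,0,0],[0,0,0],[0,0,0],[0,0,0],[0,0,0],[0,0,0],[0,0,0],[0,0,0],[0,0,0],[0,0,0],[0,0,0],[0,0,0],[0,0,0]])

```text
time_s: 49.2
tcp_pos: [0.4905, 0.0807, 0.121]
eef_rot: [-180.0, -0.2, 171.1]
contact_force: [-5.5, 5.1, -0.6]
gripper_width: 0.0155
gripper_force: 12.0
```

arm_command(travel=[[0,0,0],[0,0,0],[0,0,0.1],[0,0,0.2],[0,0,0.3],[0,0,0.3]], delta_rot=[[0,0,0],[0,0,0],[0,0,0],[0,0,0],[0,0,0],[0,0,0]], grip=0.4)

```text
time_s: 49.95
tcp_pos: [0.4939, 0.081, 0.2763]
eef_rot: [179.8, 0.4, 171.1]
contact_force: [0.1, 0.4, -1.3]
gripper_width: 0.0351
gripper_force: 0.0
```

arm_command(travel=[[0.1,0.06,0],[0.2,0.11,0],[0.252,0.143,0],[0.252,0.143,0],[0.252,0.143,0],[0.252,0.143,-0.05],[0.252,0.143,-0.1],[0.252,0.143,-0.135],[0.252,0.143,-0.153],[0.252,0.143,-0.153]], delta_rot=[[0,0,0],[0,0,0],[0,0,0],[0,0,0],[0,0,0],[0,0,0],[0,0,0],[0,0,0],[0,0,0],[0,0,0]])

```text
time_s: 51.2
tcp_pos: [0.6178, 0.1519, 0.1955]
eef_rot: [-180.0, -0.0, 171.1]
contact_force: [1.0, 0.8, 0.5]
gripper_width: 0.0349
gripper_force: 0.0
```

arm_command(travel=[[0,0,0],[0,0,0],[0,0,0],[0,0,0],[0,0,0],[0,0,0]], delta_rot=[[0,0,0],[0,0,0],[0,0,0],[0,0,0],[0,0,0],[0,0,0]], grip=0.0)

```text
time_s: 51.95
tcp_pos: [0.6184, 0.152, 0.1961]
eef_rot: [180.0, 0.1, 171.1]
contact_force: [0.8, -0.9, 4.1]
gripper_width: 0.0159
gripper_force: 12.0
```

arm_command(travel=[[-0.023,0.004,0.009],[-0.047,0.007,0.014],[-0.071,0.011,0.015],[-0.095,0.015,0.012],[-0.119,0.019,0.006],[-0.141,0.022,-0.004],[-0.161,0.025,-0.017],[-0.179,0.028,-0.034],[-0.195,0.03,-0.053],[-0.207,0.032,-0.074],[-0.217,0.034,-0.097],[-0.222,0.035,-0.12],[-0.224,0.035,-0.145],[-0.224,0.035,-0.147],[-0.224,0.035,-0.147]], delta_rot=[[0,0,0],[0,0,0],[0,0,0],[0,0,0],[0,0,0],[0,0,0],[0,0,0],[0,0,0],[0,0,0],[0,0,0],[0,0,0],[0,0,0],[0,0,0],[0,0,0],[0,0,0]])

```text
time_s: 53.82
tcp_pos: [0.5056, 0.1695, 0.1216]
eef_rot: [-180.0, -0.1, 171.1]
contact_force: [-2.1, 4.9, -2.2]
gripper_width: 0.0162
gripper_force: 12.0
```

arm_command(travel=[[0,0,0],[0,0,0],[0,0,0.1],[0,0,0.2],[0,0,0.3],[0,0,0.3]], delta_rot=[[0,0,0],[0,0,0],[0,0,0],[0,0,0],[0,0,0],[0,0,0]], grip=0.4)

```text
time_s: 54.58
tcp_pos: [0.5079, 0.1701, 0.2768]
eef_rot: [179.7, 0.4, 171.1]
contact_force: [0.2, 0.1, -0.1]
gripper_width: 0.0351
gripper_force: 0.0
```

arm_command(travel=[[0.1,0.06,0],[0.2,0.11,0],[0.252,0.143,0],[0.252,0.143,0],[0.252,0.143,0],[0.252,0.143,-0.05],[0.252,0.143,-0.1],[0.252,0.143,-0.135],[0.252,0.143,-0.153],[0.252,0.143,-0.153]], delta_rot=[[0,0,0],[0,0,0],[0,0,0],[0,0,0],[0,0,0],[0,0,0],[0,0,0],[0,0,0],[0,0,0],[0,0,0]])

```text
time_s: 55.82
tcp_pos: [0.6318, 0.2409, 0.1955]
eef_rot: [-180.0, -0.0, 171.1]
contact_force: [0.5, 0.1, 0.7]
gripper_width: 0.0351
gripper_force: 0.0
```

arm_command(travel=[[0,0,0],[0,0,0],[0,0,0],[0,0,0],[0,0,0],[0,0,0]], delta_rot=[[0,0,0],[0,0,0],[0,0,0],[0,0,0],[0,0,0],[0,0,0]], grip=0.0)

```text
time_s: 56.58
tcp_pos: [0.6324, 0.241, 0.1961]
eef_rot: [180.0, 0.1, 171.1]
contact_force: [1.9, -1.7, 3.5]
gripper_width: 0.0159
gripper_force: 12.0
```

arm_command(travel=[[-0.023,0.004,0.009],[-0.047,0.007,0.014],[-0.071,0.011,0.015],[-0.095,0.015,0.012],[-0.119,0.019,0.006],[-0.141,0.022,-0.004],[-0.161,0.025,-0.017],[-0.179,0.028,-0.034],[-0.195,0.03,-0.053],[-0.207,0.032,-0.074],[-0.217,0.034,-0.097],[-0.222,0.035,-0.12],[-0.224,0.035,-0.145],[-0.224,0.035,-0.147],[-0.224,0.035,-0.147]], delta_rot=[[0,0,0],[0,0,0],[0,0,0],[0,0,0],[0,0,0],[0,0,0],[0,0,0],[0,0,0],[0,0,0],[0,0,0],[0,0,0],[0,0,0],[0,0,0],[0,0,0],[0,0,0]])

```text
time_s: 58.45
tcp_pos: [0.5181, 0.2588, 0.1209]
eef_rot: [-179.9, -0.2, 171.1]
contact_force: [-6.4, 3.5, -0.3]
gripper_width: 0.0162
gripper_force: 12.0
```

arm_command(travel=[[0,0,0],[0,0,0],[0,0,0.03],[0,0,0.06],[0,0,0.06],[0,0,0.06]], delta_rot=[[0,0,0],[0,0,0],[0,0,0],[0,0,0],[0,0,0],[0,0,0]], grip=0.4)

```text
time_s: 59.2
tcp_pos: [0.5199, 0.2585, 0.1523]
eef_rot: [180.0, 0.0, 171.1]
contact_force: [0.5, 0.2, -0.2]
gripper_width: 0.0349
gripper_force: 0.0
```

Now press each cap firmly down with the jaws shut, starting with a.

arm_command(travel=[[0.041,-0.006,0.01],[0.041,-0.006,0.01],[0.041,-0.006,0.01],[0.041,-0.006,0.01],[0.041,-0.006,-0.01],[0.041,-0.006,-0.02],[0.041,-0.006,-0.026],[0.041,-0.006,-0.031],[0.041,-0.006,-0.031]], delta_rot=[[0,0,0],[0,0,0],[0,0,0],[0,0,0],[0,0,0],[0,0,0],[0,0,0],[0,0,0],[0,0,0]], grip=0.0)

```text
time_s: 60.32
tcp_pos: [0.5403, 0.2555, 0.1386]
eef_rot: [180.0, 0.0, 171.1]
contact_force: [-9.0, -2.3, 17.9]
gripper_width: 0.0003
gripper_force: 8.7
```

arm_command(travel=[[0,0,0.03],[0,0,0.05],[-0.014,-0.09,0.05],[-0.028,-0.178,0.05],[-0.028,-0.178,0.05],[-0.028,-0.178,0.03],[-0.028,-0.178,0.012],[-0.028,-0.178,0.005],[-0.028,-0.178,0],[-0.028,-0.178,0]], delta_rot=[[0,0,0],[0,0,0],[0,0,0],[0,0,0],[0,0,0],[0,0,0],[0,0,0],[0,0,0],[0,0,0],[0,0,0]])

```text
time_s: 61.58
tcp_pos: [0.5264, 0.1672, 0.1384]
eef_rot: [-180.0, 0.0, 171.2]
contact_force: [-8.9, -1.0, 21.3]
gripper_width: 0.0006
gripper_force: 10.7
```

arm_command(travel=[[0,0,0.03],[0,0,0.05],[-0.014,-0.09,0.05],[-0.028,-0.178,0.05],[-0.028,-0.178,0.05],[-0.028,-0.178,0.03],[-0.028,-0.178,0.012],[-0.028,-0.178,0.005],[-0.028,-0.178,0],[-0.028,-0.178,0]], delta_rot=[[0,0,0],[0,0,0],[0,0,0],[0,0,0],[0,0,0],[0,0,0],[0,0,0],[0,0,0],[0,0,0],[0,0,0]])

```text
time_s: 62.82
tcp_pos: [0.5125, 0.0781, 0.1383]
eef_rot: [-180.0, 0.0, 171.2]
contact_force: [-9.0, 1.9, 22.1]
gripper_width: 0.0005
gripper_force: 11.3
```

arm_command(travel=[[0,0,0.05],[0,0,0.1],[0,-0.1,0.1],[0.02,-0.22,0.1],[0.04,-0.34,0.1],[0.07,-0.46,0.1],[0.11,-0.58,0.1],[0.11,-0.67,0.1],[0.11,-0.67,0.1],[0.11,-0.67,0.1]], delta_rot=[[0,0,0],[0,0,0],[0,0,0],[0,0,0],[0,0,0],[0,0,0],[0,0,0],[0,0,0],[0,0,0],[0,0,0]])

```text
time_s: 64.08
tcp_pos: [0.5674, -0.2571, 0.1858]
eef_rot: [180.0, -0.1, 171.1]
contact_force: [0.2, 0.2, 0.0]
gripper_width: 0.0002
gripper_force: 0.0
```

```bash
python3 - <<'E'
from h import *
c=snap('scene','s6'); s=c['s']; print(s['tcp_pos'],s['eef_rot'],s['time_s'])
cv2.imwrite('pics/s6c.png',cv2.resize(c['img'][130:290,220:430][:,:,::-1],None,fx=3.5,fy=3.5,interpolation=cv2.INTER_CUBIC))
for a,b in blobs(c,(5,150,150),(20,255,255),8):
    if 340<a[0]<400: print('lip',a,b)
E
```

```text
[ 0.56740599 -0.25706643  0.18578413] [ 1.79992314e+02 -6.58379321e-02  1.71065629e+02] 64.075
lip [350.7 201.4] [346, 198, 10, 8, 43]
lip [371.7 223.1] [367, 220, 10, 8, 50]
lip [394.5 246.8] [390, 243, 10, 9, 54]
```

View pics/s6c.png

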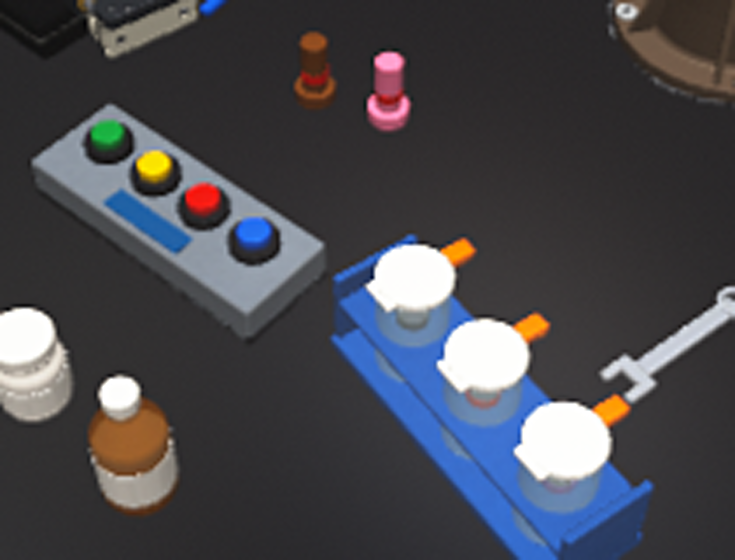

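All caps are shut: lips flat in front, and the jaws met the cap tops at 0.119 m under about 20 N. Now the green key.

arm_command(travel=[[0.033,-0.014,0],[0.033,-0.014,0],[0.033,-0.014,-0.08],[0.033,-0.014,-0.16],[0.033,-0.014,-0.19],[0.033,-0.014,-0.2],[0.033,-0.014,-0.208],[0.033,-0.014,-0.213],[0.033,-0.014,-0.217],[0.033,-0.014,-0.217],[0.033,-0.014,-0.217]], delta_rot=[[0,0,0],[0,0,0],[0,0,0],[0,0,0],[0,0,0],[0,0,0],[0,0,0],[0,0,0],[0,0,0],[0,0,0],[0,0,0]])

```text
time_s: 65.5
tcp_pos: [0.5847, -0.2644, 0.0802]
eef_rot: [-180.0, 0.1, 171.1]
contact_force: [-3.0, 3.9, 10.9]
gripper_width: 0.0004
gripper_force: 5.7
```

Green is at its hard stop. I retreat, check, and hand in.

arm_command(travel=[[0,0,0.1],[0,0,0.2],[0,0,0.3],[0,0,0.4],[0,0,0.4],[0,0,0.4],[0,0,0.4],[0,0,0.4]], delta_rot=[[0,0,0],[0,0,0],[0,0,0],[0,0,0],[0,0,0],[0,0,0],[0,0,0],[0,0,0]])

```text
time_s: 66.5
tcp_pos: [0.5837, -0.2644, 0.2769]
eef_rot: [-180.0, -0.1, 171.1]
contact_force: [-0.7, 0.3, -0.7]
gripper_width: 0.0006
gripper_force: 0.0
```

```bash
python3 - <<'E'
from h import *
c=snap('scene','s7'); print(c['s']['tcp_pos'])
for a,b in blobs(c,(5,150,150),(20,255,255),8):
    if 340<a[0]<400: print('lip',a,b)
print(close_job())
E
```

```text
[ 0.5836503  -0.26441418  0.27690476]
lip [350.7 201.4] [346, 198, 10, 8, 43]
lip [371.7 223.1] [367, 220, 10, 8, 50]
lip [394.5 246.8] [390, 243, 10, 9, 54]
the job is handed in; nothing more can be done
None
```

I handed the job in at about 66 s of the 210 s: all three standards are in their tubes, blue, yellow and green were pressed in order to their stops, and all caps are shut; red was never touched, but no verdict came back.

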